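# Put the blue printing plate up to dry

## Task

Take the flat wooden printing plate with the blue pattern off the table, lean it endways on the small sloping stand with the pattern facing out, and let go of it there, so that its top end sticks up past the stand where it can be taken anew. Then take it from the stand and set it on its short end in the empty bay of the drying rack, leaning flat against the rack's back with the pattern facing out. Do not let it drop, and leave the other things where they are.

Things in the scene. Friction and masses are not known exactly. Their poses are not given: they have to be found in the camera images.
- plate: the blue-patterned wooden printing plate to move, a flat slab 120 (its x) by 62 (its y) by 10 mm thick (its z). Lies flat, pattern up. Origin: centre of its back (unpatterned) face; z points out of the patterned face. It is symmetric: either end may be up. 0.05 to 0.1 kg.
- other_plate: a plate of the same size and frame with a red pattern, lying on the table; leave it
- stand: small fixed wooden stand, base 130 (x) by 70 (y) by 12 mm. Its sloping board, 44 mm wide (y), 70 long, 8 thick, rises towards +x at 55 degrees above level, face to -x and up; at its foot a 44 mm wide brass ledge, square to the board, sticks 18 mm out. The face meets the ledge at x -45, z 30 mm. Origin: centre of the underside, z up.
- stand_rest (a point): point on the stand's board face, mid-width, 60 mm up from the ledge: where the centre of the plate's back face lies when it rests there endways, overhanging the board 9 mm at each side and 50 mm at the top. Axes as stand (z up).
- rack: fixed rack, 262 mm long (y), three bays 84 mm apart (y -84, 0, 84), parted by steel rods 6 mm thick, 100 mm long (8 mm spare each side of a plate). Back board 65 mm up the slope, 8 thick, leans 15 degrees from upright towards +x, face to -x; a ledge square to it sticks 26 mm out at its foot. They meet at x -10, z 50 mm. Origin: underside centre, z up.
- bay: the empty bay, marked by a yellow strip on the front edge of the ledge. Origin: mid-bay on the foot line of the back's face (on the ledge); axes as the rack: y along the rack, z up, the face looks to -x
- bay_rest (a point): the point on the line of the rack's back face, 60 mm up the slope from the ledge in the middle of the empty bay: where the centre of the plate's back face lies when it stands home. Axes as bay.
- racked_a: a plate with an ochre pattern already leaning in another bay of the rack (same size, loose). Origin: middle of the lower edge of its back face, z up
- racked_b: the same with a green pattern, in the remaining bay
- print_block: dark wooden printing block 150 by 90 by 35 mm with a round handle on top (to 71 mm high); origin at the centre of its underside
- pigment_jar: amber jar, 70 mm across, 90 mm high; origin at the centre of its underside
- bowl: steel bowl, 110 mm across, 50 mm high; origin at the centre of its underside
- brush: hand brush lying on the table; origin on its underside
Mind the look-alikes: they are no part of the job. What is shaped like the plate but turquoise is not meant.

How it is judged:
On the way:
1. the blue plate leans endways on the sloping stand, pattern out, let go of and at rest (distance between plate and stand_rest below 0.016 m and angle between plate's own z axis and vertical between 0.83 and 1.09 rad and angle between the y axis of plate and the y axis of stand, either way round below 0.2 rad and contact force between plate and stand above 0.05 N and contact force between the fingers and plate below 0.05 N and linear speed of plate below 0.03 m/s), for 0.2 s.
At the end, for the whole second after the job is handed in: the blue plate stands on its short end in the empty bay, the centre of its back face within 16 mm of bay_rest, pattern out, its face 66 to 83 degrees from level, its width along the rack within 0.15 rad, resting on the rack, released and at rest (under 0.03 m/s) (distance between plate and bay_rest below 0.016 m and angle between plate's own z axis and vertical between 1.15 and 1.45 rad and (angle between plate's own x axis and vertical below 0.5 rad or angle between plate's own x axis and vertical above 2.64159 rad) and angle between the y axis of plate and the y axis of bay, either way round below 0.15 rad and contact force between plate and rack above 0.05 N and contact force between the fingers and plate below 0.05 N and linear speed of plate below 0.03 m/s); the robot touches nothing.
It fails at once if the red plate is moved more than 25 mm (distance of other_plate from where it was at the start of the episode above 0.025 m).
It fails at once if a plate already in the rack is moved more than 15 mm (distance of any of racked_a, racked_b from where it was at the start of the episode above 0.015 m).
It fails at once if the block, jar, bowl or brush is moved more than 25 mm (distance of any of print_block, pigment_jar, bowl, brush from where it was at the start of the episode above 0.025 m).
It fails at once if the blue plate is dropped (falls free faster than 0.8 m/s) (linear speed of plate above 0.8 m/s and contact force between the fingers and plate below 0.01 N).
It also fails if it takes over 53 s, if anything falls off the work surface, if the arm or the gripper's body presses on something with over 40 N, if the wrist force passes 120 N, or if a joint passes its speed limit or range.

## Robot

A 7-joint arm with a two-finger parallel gripper is mounted at the origin on the work surface. World frame = base frame: x ahead of the robot, y to its left, z up, the work surface at z = 0. Lengths are in m, angles in rad, forces in N, time in s.
With the tool pointing down it reaches from about 0.425 to 0.875 m from the base axis. Payload 4.7 kg.
Tool frame: the origin (TCP) lies midway between the tips of the shut fingers; the grasp point (between the pads) lies 19 mm behind it (manip.grip_point_offset is the distance from the TCP to the grasp point, in m); z points along the fingers, y is the line along which they close (so a half turn about z gives the same grasp; the last joint's range is limited). The gripper opens to 85 mm and grips with 20 to 120 N. Pads are 22 mm wide; open, the fingers measure 114 mm over their backs; the gripper's body (76 mm by 85 mm) begins 54 mm behind the grasp point. The pads swing forward as they close: fully open they stand 13 mm farther back than shut.
Start: joints at [1.185, 0.321, -0.07, 1.45, 0.023, 1.371, -0.057], TCP at [0.253, -0.599, 0.231] pointing down, gripper open.
Joint ranges: [-2.86, 2.86], [-0.3, 2.09], [-1.38, 1.24], [0.06, 2.45], [-1.56, 4.7], [0.09, 2.05], [-2.69, 2.69]. Speed limits (rad/s): [2.57, 2.57, 3.14, 3.14, 3.14, 3.14, 3.14].

## Interface

Orientations are given as a rotation vector (axis times angle).
In Python, from cell import telemetry, eyes, ticket, manip gives the robot as it stands. The module is installed in compiled form; this text tells all that it offers.
- The arm moves only by the tool send_rows, never from a script. Its argument "plan" is a list that holds one entry, the list of rows, each a list of 7 numbers: the shift along the tool's x, y, z in m, then the turn, a rotation vector about the tool's x, y, z in degrees, then the closure, from 0 (fully open) to 1 (shut). A call has 1 to 8 rows; each row shifts and turns the commanded pose from where the row before left it, along the tool's axes as they then stand; what a row does not reach is not made up. A row lasts 1/12 s, in which the tool goes at most 41.7 mm and 7.16 degrees, less where a joint would pass 70% of its speed; a pose out of reach is approached as far as the arm can. A call is refused whole if a number of a shift passes 0.0417 or a number of a turn 7.16, either way. A call with a gripper value outside its range is refused whole. The fingers move at their own pace and stop on an object; "newtons" is the grip in N (left out, the last holds). Time passes only in rows, so rows that do not move let the fingers close. It gives the time, the measured TCP pose, the force, the opening and the grip force at its end, in the units of the state.
- telemetry.state(): the state, without advancing time (a new reading comes with each control period).
- eyes.capture(name): name is "scene" or "top" or "wrist"; returns the picture (480x640x3 uint8, red, green, blue); there is no depth.
- eyes.camera_model(name): a dict with "fx", "fy", "cx", "cy" (pixels), "k1" (the pictures are not rectified: a ray, as slopes to the right and down, at radius r is drawn at 1 + k1 r^2 times it, then the intrinsics apply), "position" and "rotation" of the camera in the world. Camera axes: x right, y down, z forward; pixel columns grow to the right and rows downward; lengths in m; the calibration is good to about 2 mm. A picture is of the moment at which its call begins: read the wrist's pose just before it. camera_model takes no time and is no camera call; for the wrist camera it gives the pose at the moment of the call.
- ticket.close_job(): hands the job in; it is judged then, once.
The state is a dict: "time_s": time; "joints": joint angles; "dq": joint speeds; "joint_torque": joint torques, N m; "position": TCP position; "ee_rot": TCP orientation; "force": force on the tool from outside, world axes, zero at the start; "ft_torque": the same for the moment, N m; "grip_width": finger opening in m; "grip_force": force on a finger pad.
Only numpy, scipy, OpenCV 4.12 (cv2) and the standard library are available. Lean on these libraries where they do the work, as an engineer would, in place of code of your own. Each camera call takes 0.05 s, during which the arm holds its last target. There are 200 camera calls.

## Working session

There is one attempt and no reset: what is moved stays moved. The work goes in short steps, Python scripts to look and compute and a tool call to move; the robot and the scene stay as the last step left them, time stands still between calls to the robot, and variables do not carry over. Pictures are saved under pics/ and viewed, at most 10 in all, crops included, and the job is handed in when it is done.

Besides the shell and the picture viewer there is one more tool, called as name(argument=value, ...), one argument or row to a line, values as JSON. send_rows: Moves the arm, as the interface text tells. Its arguments: {"type":"object","properties":{"plan":{"type":"array","items":{"type":"array","items":{"type":"array","items":{"type":"number"}}}},"newtons":{"type":"number"}},"required":["plan"]}

```bash
mkdir -p pics; ls
cat > h.py <<'E'
import numpy as np, cv2
from scipy.spatial.transform import Rotation as R
from cell import telemetry, eyes, ticket, manip
def save(n,im): cv2.imwrite('pics/'+n+'.png',im[:,:,::-1])
def rot(m):
    r=np.array(m['rotation'],float)
    return r if r.shape==(3,3) else R.from_rotvec(r).as_matrix()
def ray(m,u,v):
    x=np.array([(u-m['cx'])/m['fx'],(v-m['cy'])/m['fy']]);y=x.copy()
    for _ in range(20): y=x/(1+m['k1']*(y@y))
    return rot(m)@np.array([y[0],y[1],1.])
def onplane(m,u,v,z):
    d=ray(m,u,v);p=np.array(m['position']);return p+d*(z-p[2])/d[2]
def proj(m,P):
    c=rot(m).T@(np.array(P)-m['position']);s=c[:2]/c[2];s=s*(1+m['k1']*(s@s))
    return np.array([m['fx']*s[0]+m['cx'],m['fy']*s[1]+m['cy']])
E
python3 - <<'E'
from h import *
s=telemetry.state(); print(s, manip.grip_point_offset)
for n in ('scene','top'):
    save(n+'0',eyes.capture(n)); print(n,eyes.camera_model(n))
E
```

```text
pics
{'time_s': 0.0, 'joints': array([ 1.18512643,  0.32185361, -0.07011146,  1.45165552,  0.02258697,
        1.37081448, -0.0568941 ]), 'dq': array([ 1.31215250e-03, -5.59121047e-06, -1.54876492e-04,  1.39320982e-03,
        1.95763214e-03,  2.74663487e-04, -4.41861660e-04]), 'joint_torque': array([-2.82262117e-04, -4.93580139e+01, -3.82087575e-01, -3.14320385e+01,
        1.30874189e-02,  1.15809665e-02, -2.05224876e-05]), 'position': array([ 0.25274936, -0.59826453,  0.23021361]), 'ee_rot': array([-3.07717284e+00, -6.23499417e-01,  7.23653425e-04]), 'force': array([ 0.20495928, -0.18448606, -0.86319613]), 'ft_torque': array([ 0.05838009, -0.0150095 , -0.01543962]), 'grip_force': 0.0, 'grip_width': 0.08560432484719913} 0.0187
scene {'fx': 443.5903802348763, 'fy': 443.5903802348763, 'cx': 323.23836155758426, 'cy': 244.7985283166276, 'k1': -0.1020126256250973, 'position': array([ 1.34797516, -0.51406997,  0.78834532]), 'rotation': array([-2.00216168, -1.05049971,  0.54157712])}
top {'fx': 580.5339279960797, 'fy': 580.5339279960797, 'cx': 327.67956623368053, 'cy': 235.28361523346956, 'k1': -0.0546745067596943, 'position': array([0.41163147, 0.02839982, 1.29319624]), 'rotation': array([-2.13970381,  2.16868313, -0.14783155])}
```

View pics/top0.png

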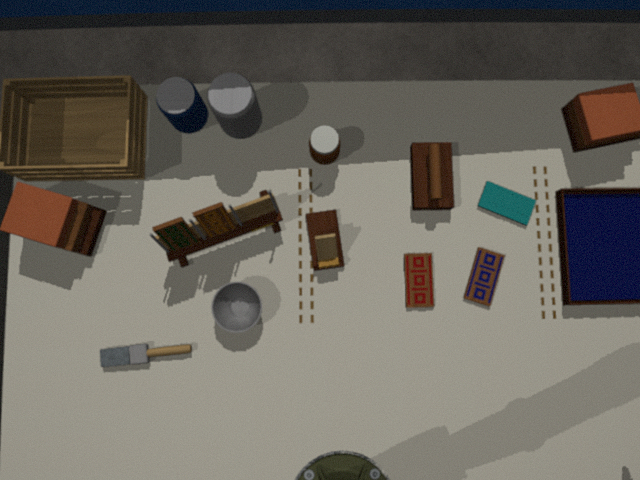

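View pics/scene0.png

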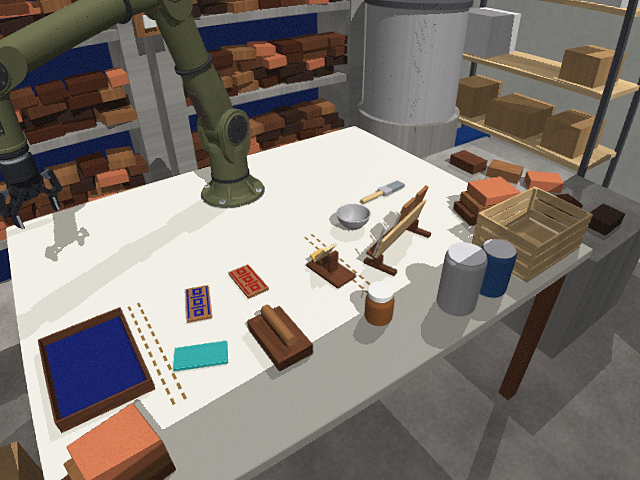

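Candidates (top): blue plate (484,277), red plate (419,280), turquoise slab (507,203), blue tray (600,245), racked green (172,235) and ochre (212,220). I choose the blue-patterned plate at (484,277). Next is one close crop to check it, the stand and the rack.

Run:
```python
import cv2,numpy as np
t=cv2.imread('pics/top0.png');s=cv2.imread('pics/scene0.png')
f=lambda im,x,y,w,h:cv2.resize(im[y:y+h,x:x+w],(400,300),interpolation=cv2.INTER_CUBIC)
a=np.vstack([np.hstack([f(t,145,180,148,111),f(t,285,195,80,90)]),np.hstack([f(s,295,180,140,105),f(t,440,235,80,80)])])
cv2.imwrite('pics/crop1.png',a)
```

```text
(no output)
```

View pics/crop1.png

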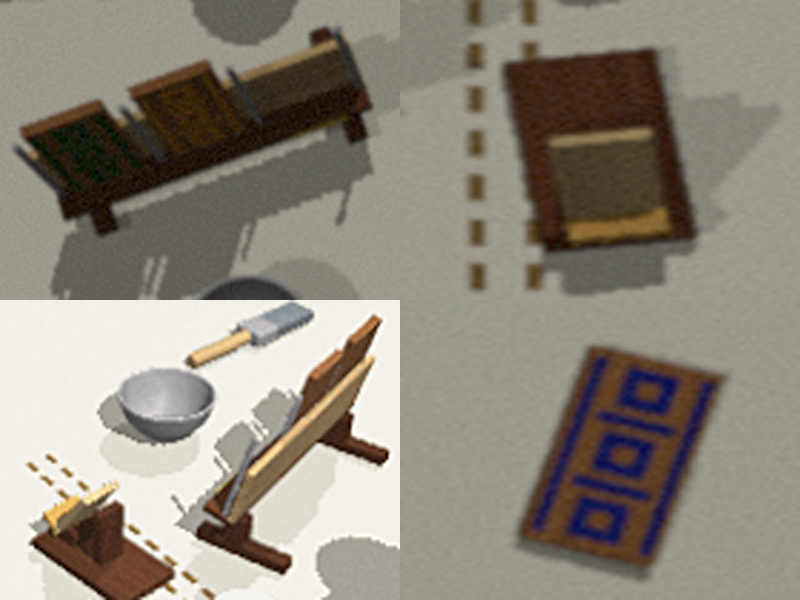

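The crop confirms it: blue pattern on wood, lying flat at top (484,277). The stand's brass ledge faces the robot and the rack's right-hand bay is empty, with the yellow strip at about top (262,228).

Run:
```python
from h import *
t=cv2.imread('pics/top0.png'); s=cv2.imread('pics/scene0.png'); mt=eyes.camera_model('top'); ms=eyes.camera_model('scene')
def comp(mask,box):
    x,y,w,h=box; m=np.zeros_like(mask); m[y:y+h,x:x+w]=mask[y:y+h,x:x+w]
    n,l,st,c=cv2.connectedComponentsWithStats(m); k=1+np.argmax(st[1:,4]); return (l==k).astype(np.uint8)
ts=t.astype(int)
sat=(ts.max(2)-ts.min(2)>38).astype(np.uint8)*255
def rect(mask,z,name):
    c=max(cv2.findContours(mask,cv2.RETR_EXTERNAL,cv2.CHAIN_APPROX_NONE)[0],key=cv2.contourArea)
    b=cv2.boxPoints(cv2.minAreaRect(c)); P=np.array([onplane(mt,u,v,z)[:2] for u,v in b])
    e=[P[1]-P[0],P[2]-P[1]]; L=max(e,key=np.linalg.norm)
    print(name,b.round(1).tolist(),'ctr',P.mean(0).round(4),'len',[round(np.linalg.norm(q),4) for q in e],'ang',np.degrees(np.arctan2(L[1],L[0])).round(1))
rect(comp(sat,(455,240,60,75)),.01,'blue')
rect(comp(sat,(395,245,45,70)),.01,'red')
hsv=cv2.cvtColor(t,cv2.COLOR_BGR2HSV)
br=((hsv[...,1]>90)&(hsv[...,2]<90)|(hsv[...,2]>60)&(hsv[...,1]>110)).astype(np.uint8)*255
m=comp(br,(304,203,44,72)); rect(m,.012,'stand')
for uv in [(306,213.6),(336,210),(344,266.4),(314,270)]: print('base corner',onplane(mt,*uv,.012)[:2].round(4))
# crop->pix rack, 400/148
f=lambda a,b:(145+a*.37,180+b*.37)
for n,(a,b),z in [('boardtopR',(343,40),.113),('boardtopL',(18,142),.113),('rodtip1',(340,25),.13),('rodtip2',(232,68),.13),('rodtip3',(120,108),.13),('rodtip4',(15,148),.13),('ledgeR',(366,108),.043),('ledgeL',(66,218),.043)]:
    print(n,f(a,b),onplane(mt,*f(a,b),z)[:2].round(4))
```

```text
blue [[463.6000061035156, 298.0], [477.20001220703125, 250.1999969482422], [502.6000061035156, 257.5], [488.8999938964844, 305.29998779296875]] ctr [ 0.4842 -0.3214] len [np.float64(0.1114), np.float64(0.0589)] ang -18.5
red [[403.8999938964844, 253.6999969482422], [431.20001220703125, 252.60000610351562], [433.3999938964844, 305.8999938964844], [406.1000061035156, 307.0]] ctr [ 0.4819 -0.1776] len [np.float64(0.0611), np.float64(0.118)] ang -179.7
stand [[305.3999938964844, 209.5], [337.3999938964844, 206.3000030517578], [343.3999938964844, 266.6000061035156], [311.29998779296875, 269.79998779296875]] ctr [0.5777 0.0298] len [np.float64(0.0723), np.float64(0.136)] ang -175.4
base corner [0.6329 0.0702]
base corner [0.6402 0.0029]
base corner [ 0.5134 -0.0128]
base corner [0.5063 0.0536]
boardtopR (271.90999999999997, 194.8) [0.6559 0.1371]
boardtopL (151.66, 232.54) [0.5803 0.3855]
rodtip1 (270.8, 189.25) [0.664  0.1379]
rodtip2 (230.84, 205.16) [0.632  0.2194]
rodtip3 (189.4, 219.96) [0.6026 0.3036]
rodtip4 (150.55, 234.76) [0.5733 0.3825]
ledgeR (280.41999999999996, 219.96) [0.6142 0.1251]
ledgeL (169.42, 260.65999999999997) [0.5282 0.3662]
```

send_rows(
  plan=[
    [[0.035, -0.021, 0, 0, 0, 0, 0], [0.035, -0.021, 0, 0, 0, 0, 0], [0.035, -0.021, 0, 0, 0, 0, 0], [0.035, -0.021, 0, 0, 0, 0, 0], [0.035, -0.021, 0, 0, 0, 0, 0], [0.035, -0.021, 0, 0, 0, 0, 0], [0.035, -0.021, 0, 0, 0, 0, 0], [0.035, -0.021, 0, 0, 0, 0, 0]],
  ],
)

```text
time_s: 0.77
position: [0.4461, -0.3331, 0.2311]
ee_rot: [-3.079, -0.624, 0.001]
force: [0.4, -0.2, -0.1]
grip_width: 0.0853
grip_force: 0.0
```

send_rows(
  plan=[
    [[0, 0, 0, 0, 0, 7, 0], [0, 0, 0, 0, 0, 7, 0], [0, 0, 0, 0, 0, 7, 0], [0, 0, 0, 0, 0, 7, 0], [0, 0, 0, 0, 0, 7, 0], [0, 0, 0, 0, 0, 6.6, 0], [0, 0, 0, 0, 0, 0, 0]],
  ],
)

```text
time_s: 1.35
position: [0.4452, -0.3348, 0.2308]
ee_rot: [-3.099, 0.514, 0.001]
force: [-0.2, -0.3, -0.6]
grip_width: 0.0852
grip_force: 0.0
```

```bash
cat >> h.py <<'E'
def tool():
    s=telemetry.state(); return np.array(s['position']),R.from_rotvec(s['ee_rot']).as_matrix(),s
def report():
    p,r,s=tool(); print('t',round(s['time_s'],2),'p',p.round(4),'x',r[:,0].round(3),'y',r[:,1].round(3),'z',r[:,2].round(3),'w',round(s['grip_width'],4),'gf',round(float(s['grip_force']),1),'F',np.round(s['force'],1),'q',np.round(s['joints'],3))
def delta(P,Rt):
    p,r,s=tool(); print('shift tool mm',(1000*r.T@(np.array(P)-p)).round(1),'turn deg',np.degrees(R.from_matrix(r.T@Rt).as_rotvec()).round(2))
def orient(yaw,tilt): # tool x forward at yaw, tool z tilted forward from down by tilt (deg)
    return R.from_euler('z',yaw,degrees=True).as_matrix()@np.diag([1.,-1,-1])@R.from_euler('y',tilt,degrees=True).as_matrix()
E
python3 - <<'E'
from h import *
report(); m=eyes.camera_model('wrist'); im=eyes.capture('wrist'); save('w1',im); print(m)
import pickle; pickle.dump(m,open('w1.pkl','wb'))
E
```

```text
t 1.35 p [ 0.4452 -0.3348  0.2308] x [ 0.946 -0.323 -0.001] y [-0.323 -0.946 -0.   ] z [-0.001  0.    -1.   ] w 0.0852 gf 0.0 F [-0.2 -0.3 -0.6] q [ 0.809  0.135 -0.233  1.679  0.032  1.332 -1.329]
{'fx': 390.8126065859062, 'fy': 390.8126065859062, 'cx': 324.8945555500919, 'cy': 239.5562409336628, 'k1': 0.02659284802682808, 'position': array([ 0.52185741, -0.36048809,  0.37288435]), 'rotation': array([ 1.7063218 , -2.38333221, -0.38218479])}
```

View pics/w1.png

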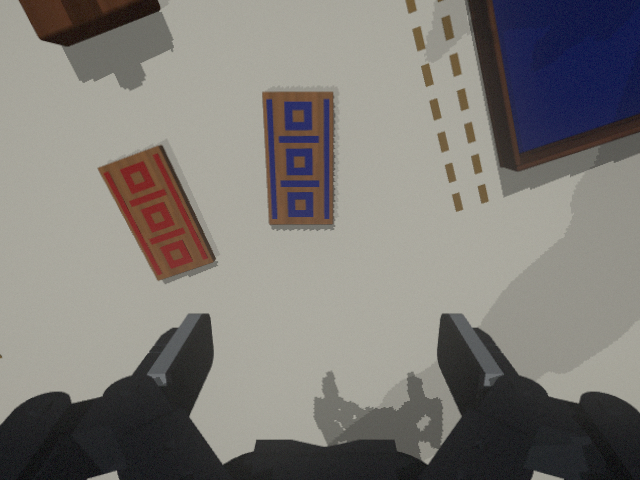

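The blue plate lies at wrist (299,160), with corners near (263,92), (333,92), (335,228), (270,228). The red plate is at (158,213), clear of it.

Run:
```python
from h import *
import pickle; m=pickle.load(open('w1.pkl','rb')); im=cv2.imread('pics/w1.png').astype(int)
sat=(im.max(2)-im.min(2)>40).astype(np.uint8)*255; k=np.zeros_like(sat); k[75:245,240:360]=sat[75:245,240:360]
k=cv2.morphologyEx(k,cv2.MORPH_OPEN,np.ones((5,5)))
c=max(cv2.findContours(k,cv2.RETR_EXTERNAL,cv2.CHAIN_APPROX_NONE)[0],key=cv2.contourArea)
P=np.array([onplane(m,u,v,.01)[:2]*1000 for [[u,v]] in c],np.float32)
(cx,cy),wh,a=cv2.minAreaRect(P); b=cv2.boxPoints(((cx,cy),wh,a)); e=[b[1]-b[0],b[2]-b[1]]; L=max(e,key=np.linalg.norm)
print((cx,cy),wh,np.degrees(np.arctan2(L[1],L[0])))
```

```text
(507.9147033691406, -330.88897705078125) (60.0361328125, 75.36430358886719) -18.768305
```

Run:
```python
from h import *
import pickle; m=pickle.load(open('w1.pkl','rb')); im=cv2.imread('pics/w1.png').astype(int)
for th in (25,32,40):
    sat=(im.max(2)-im.min(2)>th).astype(np.uint8)*255; k=np.zeros_like(sat); k[75:245,240:360]=sat[75:245,240:360]
    k=cv2.morphologyEx(k,cv2.MORPH_CLOSE,np.ones((7,7)))
    c=max(cv2.findContours(k,cv2.RETR_EXTERNAL,cv2.CHAIN_APPROX_NONE)[0],key=cv2.contourArea)
    P=np.array([onplane(m,u,v,.01)[:2]*1000 for [[u,v]] in c],np.float32)
    (cx,cy),wh,a=cv2.minAreaRect(P); b=cv2.boxPoints(((cx,cy),wh,a)); e=[b[1]-b[0],b[2]-b[1]]; L=max(e,key=np.linalg.norm)
    print((cx,cy),wh,np.degrees(np.arctan2(L[1],L[0])))
```

```text
(487.83905029296875, -323.7789001464844) (61.19169616699219, 119.48355865478516) -18.457207
(487.8139953613281, -323.93341064453125) (60.889915466308594, 118.09955596923828) -18.462955
(487.7748107910156, -324.06011962890625) (60.61753845214844, 118.1050033569336) -18.451962
```

Run:
```python
from h import *
Rt=orient(-18.5,-20)
delta([.5124,-.3321,.05],Rt); p,r,s=tool()
print('after turn, shift in new frame', (1000*Rt.T@(np.array([.5124,-.3321,.05])-p)).round(1)); print((1000*Rt.T@[0,0,-.05]).round(1))
```

```text
shift tool mm [ 62.9 -24.  180.8] turn deg [ -0.02 -19.95  -0.05]
after turn, shift in new frame [120.9 -23.9 148.5]
[17.1  0.  47. ]
```

send_rows(
  plan=[
    [[0, 0, 0, 0, -6.7, 0, 0.15], [0, 0, 0, 0, -6.7, 0, 0.15], [0, 0, 0, 0, -6.6, 0, 0.15], [0.024, -0.0048, 0.0297, 0, 0, 0, 0.15], [0.024, -0.0048, 0.0297, 0, 0, 0, 0.15], [0.024, -0.0048, 0.0297, 0, 0, 0, 0.15], [0.024, -0.0048, 0.0297, 0, 0, 0, 0.15], [0.025, -0.0048, 0.0297, 0, 0, 0, 0.15]],
  ],
)

```text
time_s: 2.07
position: [0.5132, -0.3324, 0.0484]
ee_rot: [-2.999, 0.488, 0.529]
force: [1.0, 0.1, 0.2]
grip_width: 0.0726
grip_force: 0.0
```

send_rows(
  plan=[
    [[0, 0, 0, 0, 0, 0, 0.15], [0, 0, 0, 0, 0, 0, 0.15]],
  ],
)

```text
time_s: 2.23
position: [0.5113, -0.331, 0.0477]
ee_rot: [-2.996, 0.487, 0.537]
force: [0.3, 0.2, 0.6]
grip_width: 0.0727
grip_force: 0.0
```

Run:
```python
from h import *
report(); delta([.5124,-.3321,.00],orient(-18.5,-20)); save('w2',eyes.capture('wrist'))
m=eyes.camera_model('wrist')
u=np.array([.948,-.317,0]); v=np.array([.317,.948,0]); c=np.array([.4878,-.3239,.01])
print([proj(m,c+a*.06*u+b*.031*v).round(0) for a,b in ((1,1),(1,-1),(-1,-1),(-1,1))])
```

```text
t 2.23 p [ 0.5113 -0.331   0.0477] x [ 0.889 -0.297 -0.348] y [-0.317 -0.948 -0.003] z [-0.329  0.113 -0.937] w 0.0727 gf 0.0 F [0.3 0.2 0.6] q [ 0.658  0.65  -0.233  1.416  0.182  1.449 -1.503]
shift tool mm [17.9  0.8 44.3] turn deg [-0.14  0.36  0.04]
[array([254., 195.]), array([395., 195.]), array([374., 359.]), array([275., 359.])]
```

View pics/w2.png

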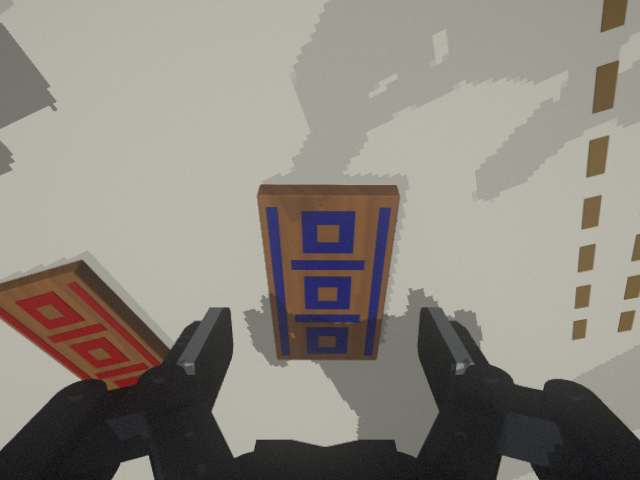

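The fingers straddle the blue plate, whose far corners are at (258,196) and (398,196). It is centred to about 1.5 mm, and the red plate is well clear.

send_rows(
  plan=[
    [[0.006, 0.0005, 0.015, 0, 0, 0, 0.15], [0.006, 0.0005, 0.015, 0, 0, 0, 0.15], [0.006, 0, 0.013, 0, 0, 0, 0.15], [0, 0, 0, 0, 0, 0, 0.15], [0, 0, 0, 0, 0, 0, 0.15]],
  ],
)

```text
time_s: 2.7
position: [0.5136, -0.334, 0.0032]
ee_rot: [-2.998, 0.494, 0.532]
force: [-0.1, 0.4, -0.1]
grip_width: 0.0727
grip_force: 0.0
```

send_rows(
  newtons=60,
  plan=[
    [[0, 0, 0, 0, 0, 0, 0.5], [0, 0, 0, 0, 0, 0, 0.5], [0, 0, 0, 0, 0, 0, 0.5], [0, 0, 0, 0, 0, 0, 0.5]],
  ],
)

```text
time_s: 3.03
position: [0.5154, -0.3345, 0.0055]
ee_rot: [-3.001, 0.494, 0.526]
force: [0.5, -0.1, 6.1]
grip_width: 0.0573
grip_force: 62.9
```

Run:
```python
from h import *
report()
```

```text
t 3.03 p [ 0.5154 -0.3345  0.0055] x [ 0.891 -0.301 -0.34 ] y [-0.32  -0.947  0.001] z [-0.322  0.108 -0.94 ] w 0.0573 gf 62.9 F [ 0.5 -0.1  6.1] q [ 0.655  0.698 -0.227  1.429  0.193  1.38  -1.513]
```

send_rows(
  plan=[
    [[-0.006, 0, -0.0165, 0, 0, 0, 0.5], [-0.01, 0, -0.028, 0, 0, 0, 0.5], [-0.01, 0, -0.028, 0, 0, 0, 0.5], [-0.01, 0, -0.028, 0, 0, 0, 0.5], [0, 0, 0, 0, 0, 0, 0.5]],
  ],
)

```text
time_s: 3.45
position: [0.5183, -0.3359, 0.1172]
ee_rot: [-3.005, 0.495, 0.514]
force: [1.3, -1.2, -0.2]
grip_width: 0.0565
grip_force: 65.2
```

Run:
```python
from h import *
report(); save('w3',eyes.capture('wrist'))
im=cv2.imread('pics/w3.png'); cv2.imwrite('pics/w3c.png',cv2.resize(im[180:,180:480],(600,600)))
```

```text
t 3.45 p [ 0.5183 -0.3359  0.1172] x [ 0.893 -0.303 -0.332] y [-0.321 -0.947  0.002] z [-0.315  0.105 -0.943] w 0.0565 gf 65.2 F [ 1.3 -1.2 -0.2] q [ 0.66   0.59  -0.238  1.356  0.171  1.549 -1.492]
```

View pics/w3c.png

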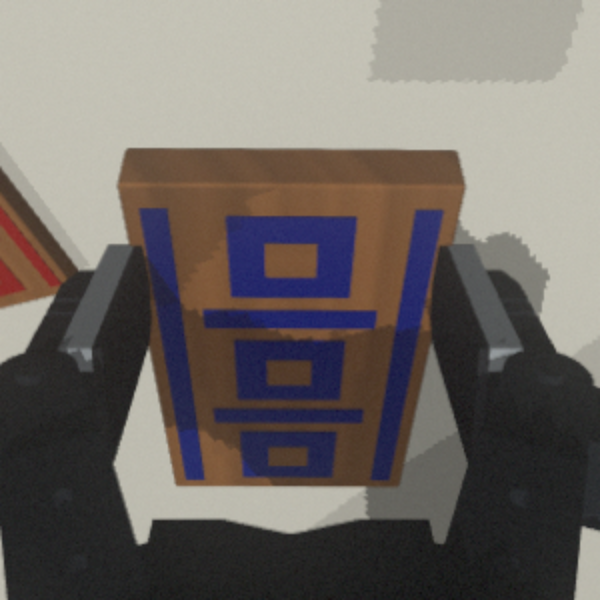

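The plate is held straight. The corners of its patterned face are at about wrist (240,273), (412,273), (381,422) and (267,422). PnP on these gives its pose in the tool.

```bash
cat >> h.py <<'E'
def plate_pnp(m,px): # px: far-left, far-right, near-right, near-left of patterned face (tool x forward) -> T world of back-face frame
    obj=np.array([[60,31,10],[60,-31,10],[-60,-31,10],[-60,31,10]],float)/1000
    d=[rot(m).T@ray(m,*q) for q in px]; n=np.array([[q[0]/q[2],q[1]/q[2]] for q in d])
    ok,rv,tv=cv2.solvePnP(obj,n,np.eye(3),None,flags=cv2.SOLVEPNP_IPPE)
    ok,rv,tv=cv2.solvePnP(obj,n,np.eye(3),None,rv,tv,True,cv2.SOLVEPNP_ITERATIVE)
    Rw=rot(m)@cv2.Rodrigues(rv)[0]; return Rw, rot(m)@tv[:,0]+m['position']
E
python3 - <<'E'
from h import *
p,r,s=tool(); m=eyes.camera_model('wrist')
Rw,tw=plate_pnp(m,[(240,273.5),(412.5,273.5),(381,422.5),(267.5,422.5)])
print('plate world',tw.round(4),Rw.round(3).tolist())
Rt=r.T@Rw; print('in tool: pos',(r.T@(tw-p)*1000).round(1),'rot',Rt.round(3).tolist(),'angle x vs tool',np.degrees(np.arctan2(Rt[2,0],Rt[0,0])))
print('cam in tool',(r.T@(m['position']-p)).round(4))
E
```

```text
plate world [ 0.4882 -0.3254  0.1044] [[0.943, 0.326, -0.061], [-0.325, 0.945, 0.018], [0.063, 0.003, 0.998]]
in tool: pos [-25.7  -0.2  19.8] rot [[0.919, 0.004, -0.394], [0.006, -1.0, 0.004], [-0.394, -0.006, -0.919]] angle x vs tool -23.182406855747594
cam in tool [ 0.0808 -0.0005 -0.1423]
```

```bash
python3 - <<'E'
from h import *
mt=eyes.camera_model('top'); ms=eyes.camera_model('scene')
f=lambda a,b:(285+(a-400)/5,195+b*.3)
c,s=np.cos(np.radians(7)),np.sin(np.radians(7)); Rz=np.array([[c,-s,0],[s,c,0],[0,0,1]])
C=np.array([.573,.0287,0]); W=lambda x,y,z:C+Rz@np.array([x,y,z])/1000
for n,px,l in [('topL',(552,145),(-4.85,22,87.3)),('topR',(655,137),(-4.85,-22,87.3)),('ledL',(567,243),(-59.7,22,40.3)),('ledR',(670,235),(-59.7,-22,40.3))]:
    print(n,'meas',onplane(mt,*f(*px),l[2]/1000)[:2].round(4),'pred',W(*l)[:2].round(4),'scene pred px',proj(ms,W(*l)).round(1))
# rack predicted from rough pose
E
python3 - <<'E'
from h import *
# scene crop of stand, triple magnification measurement by yellow mask
im=cv2.imread('pics/scene0.png'); h=cv2.cvtColor(im,cv2.COLOR_BGR2HSV)
k=((h[...,0]>15)&(h[...,0]<30)&(h[...,1]>90)&(h[...,2]>120)).astype(np.uint8); k[:, :300]=0;k[:,345:]=0;k[:235]=0;k[275:]=0
n,l,st,c=cv2.connectedComponentsWithStats(k); print(st[1:][st[1:,4]>15],c[1:][st[1:,4]>15].round(1))
E
```

```text
topL meas [0.5667 0.0485] pred [0.5655 0.0499] scene pred px [334.3 241.8]
topR meas [0.5712 0.0053] pred [0.5709 0.0063] scene pred px [322.  248.4]
ledL meas [0.5086 0.0435] pred [0.5111 0.0433] scene pred px [321.1 246.8]
ledR meas [ 0.5132 -0.0011] pred [ 5.164e-01 -4.000e-04] scene pred px [309.1 253.2]
[[310 247  16  15  87]] [[316.9 253.2]]
```

```bash
cat >> h.py <<'E'
def stand_target(n,u,lat=0,tilt=33,off=(-.026,0,.017),yaw=6.5,rest=(.562,.0268,.0791)):
    Z=R.from_euler('z',yaw,degrees=True).as_matrix(); a=np.radians(55)
    pc=np.array(rest)+Z@(np.array([-np.sin(a)*n+np.cos(a)*u,lat,np.cos(a)*n+np.sin(a)*u])/1000)
    Rt=orient(yaw,tilt); return pc-Rt@np.array(off),Rt
E
python3 - <<'E'
from h import *
p,r,s=tool(); P,Rt=stand_target(40,40); print(P)
print('up .13',(r.T@[0,0,130]).round(1)); delta(P,Rt); q=p+[0,0,.13]; print((Rt.T@(P-q)*1000).round(1))
E
```

```text
[0.56470604 0.02710831 0.16322715]
up .13 [ -43.5    0.2 -122.5]
shift tool mm [ -83.8 -358.5  -22.7] turn deg [  3.15  51.7  -25.89]
[  29.6 -354.9  116.1]
```

send_rows(
  plan=[
    [[-0.011, 0, -0.031, 0, 0, 0, 0.5], [-0.011, 0, -0.031, 0, 0, 0, 0.5], [-0.011, 0, -0.031, 0, 0, 0, 0.5], [-0.011, 0, -0.031, 0, 0, 0, 0.5], [0, 0, 0, 0.35, 5.74, -2.88, 0.5], [0, 0, 0, 0.35, 5.74, -2.88, 0.5], [0, 0, 0, 0.35, 5.74, -2.88, 0.5], [0, 0, 0, 0.35, 5.74, -2.88, 0.5]],
  ],
)

```text
time_s: 4.17
position: [0.5164, -0.3341, 0.2414]
ee_rot: [-3.085, 0.202, -0.102]
force: [-0.6, -0.6, -1.6]
grip_width: 0.0562
grip_force: 65.5
```

send_rows(
  plan=[
    [[0, 0, 0, 0.35, 5.74, -2.88, 0.5], [0, 0, 0, 0.35, 5.74, -2.88, 0.5], [0, 0, 0, 0.35, 5.74, -2.88, 0.5], [0, 0, 0, 0.35, 5.74, -2.88, 0.5], [0, 0, 0, 0.35, 5.74, -2.88, 0.5], [0, 0, 0, 0, 0, 0, 0.5], [0, 0, 0, 0, 0, 0, 0.5]],
  ],
)

```text
time_s: 4.75
position: [0.514, -0.3347, 0.2401]
ee_rot: [-2.979, -0.155, -0.853]
force: [-0.1, -0.0, 0.3]
grip_width: 0.0564
grip_force: 67.5
```

Run:
```python
from h import *
report(); delta(*stand_target(40,40))
```

```text
t 4.75 p [ 0.514  -0.3347  0.2401] x [0.844 0.085 0.53 ] y [ 0.107 -0.994 -0.01 ] z [ 0.526  0.065 -0.848] w 0.0564 gf 67.5 F [-0.1 -0.   0.3] q [ 1.053  0.008 -0.274  1.905 -0.541  0.935 -0.426]
shift tool mm [  32.8 -353.6  115.4] turn deg [-0.3   0.99 -0.64]
```

send_rows(
  plan=[
    [[0.0033, -0.0354, 0.0115, 0, 0, 0, 0.5], [0.0033, -0.0354, 0.0115, 0, 0, 0, 0.5], [0.0033, -0.0354, 0.0115, 0, 0, 0, 0.5], [0.0033, -0.0354, 0.0115, 0, 0, 0, 0.5], [0.0033, -0.0354, 0.0115, 0, 0, 0, 0.5], [0.0033, -0.0354, 0.0115, 0, 0, 0, 0.5], [0.0033, -0.0354, 0.0115, 0, 0, 0, 0.5], [0.0033, -0.0354, 0.0115, 0, 0, 0, 0.5]],
  ],
)

```text
time_s: 5.42
position: [0.5568, -0.0406, 0.181]
ee_rot: [-2.977, -0.166, -0.86]
force: [1.3, -0.1, -1.6]
grip_width: 0.0566
grip_force: 67.0
```

send_rows(
  plan=[
    [[0.0033, -0.0354, 0.0115, 0, 0, 0, 0.5], [0.0033, -0.0354, 0.0115, 0, 1, -0.6, 0.5], [0, 0, 0, 0, 0, 0, 0.5], [0, 0, 0, 0, 0, 0, 0.5]],
  ],
)

```text
time_s: 5.75
position: [0.5659, 0.0331, 0.1652]
ee_rot: [-2.969, -0.19, -0.885]
force: [0.3, 0.2, -1.8]
grip_width: 0.0562
grip_force: 67.4
```

Run:
```python
from h import *
report(); delta(*stand_target(40,40)); delta(*stand_target(6,6))
p,r,s=tool(); Z=R.from_euler('z',6.5,degrees=True).as_matrix()
m=eyes.camera_model('wrist'); im=eyes.capture('wrist'); save('w4',im)
s0=eyes.capture('scene'); save('s4',s0)
a=im; b=s0[170:290,240:400]
cv2.imwrite('pics/c4.png',np.hstack([cv2.resize(a,(400,300)),cv2.resize(b,(400,300),interpolation=cv2.INTER_CUBIC)])[:,:,::-1])
```

```text
t 5.75 p [0.5659 0.0331 0.1652] x [0.83  0.106 0.548] y [ 0.128 -0.992 -0.002] z [ 0.543  0.071 -0.837] w 0.0562 gf 67.4 F [ 0.3  0.2 -1.8] q [ 0.826 -0.217 -0.823  2.217 -0.432  0.527 -1.161]
shift tool mm [-2.7  5.8  0.6] turn deg [-0.54 -0.21  0.66]
shift tool mm [-21.7   6.   44.8] turn deg [-0.54 -0.21  0.66]
```

View pics/c4.png

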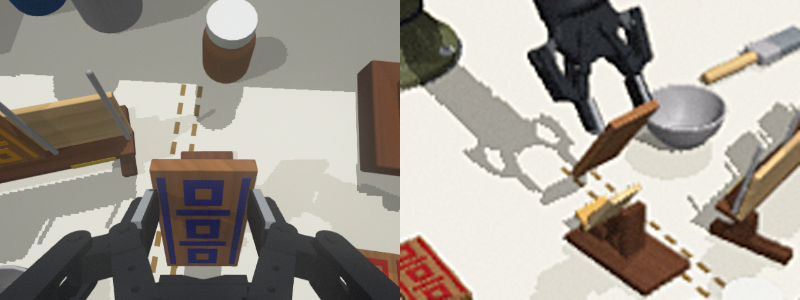

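The plate hangs over the stand parallel to the board, the brass ledge just below its lower end (right half, around (600,215)).

send_rows(
  plan=[
    [[-0.005, 0.002, 0.011, 0, 0, 0.3, 0.5], [-0.005, 0.002, 0.011, -0.3, 0, 0.3, 0.5], [-0.005, 0.002, 0.011, -0.2, 0, 0, 0.5], [-0.005, 0, 0.011, 0, 0, 0, 0.5], [0, 0, 0, 0, 0, 0, 0.5], [0, 0, 0, 0, 0, 0, 0.5]],
  ],
)

```text
time_s: 6.35
position: [0.5735, 0.022, 0.117]
ee_rot: [-2.977, -0.156, -0.887]
force: [-0.4, -0.3, -0.1]
grip_width: 0.0562
grip_force: 67.5
```

Run:
```python
from h import *
report(); delta(*stand_target(6,6));delta(*stand_target(0,0))
```

```text
t 6.35 p [0.5735 0.022  0.117 ] x [0.832 0.087 0.548] y [ 0.105 -0.994 -0.001] z [ 0.544  0.059 -0.837] w 0.0562 gf 67.5 F [-0.4 -0.3 -0.1] q [ 0.891 -0.096 -0.916  2.251 -0.297  0.384 -1.268]
shift tool mm [-0.5 -6.   1. ] turn deg [ 0.2  -0.2  -0.44]
shift tool mm [-3.8 -6.   8.8] turn deg [ 0.2  -0.2  -0.44]
```

send_rows(
  plan=[
    [[0, -0.005, 0, 0, 0, 0, 0.5], [-0.002, 0, 0.002, 0, 0, 0, 0.5], [-0.002, 0, 0.003, 0, 0, 0, 0.5], [0, 0, 0, 0, 0, 0, 0.5], [0, 0, 0, 0, 0, 0, 0.5], [0, 0, 0, 0, 0, 0, 0.5]],
  ],
)

```text
time_s: 6.85
position: [0.5722, 0.0276, 0.1107]
ee_rot: [-2.978, -0.16, -0.889]
force: [0.0, -0.3, -1.4]
grip_width: 0.0563
grip_force: 67.1
```

Run:
```python
from h import *
report(); delta(*stand_target(0,0))
s0=eyes.capture('scene'); save('s5',s0)
cv2.imwrite('pics/c5.png',cv2.resize(s0[190:290,280:400],(720,600),interpolation=cv2.INTER_CUBIC)[:,:,::-1])
```

```text
t 6.85 p [0.5722 0.0276 0.1107] x [0.831 0.09  0.548] y [ 0.107 -0.994  0.001] z [ 0.545  0.058 -0.836] w 0.0563 gf 67.1 F [ 0.  -0.3 -1.4] q [ 0.897 -0.086 -0.941  2.259 -0.266  0.363 -1.304]
shift tool mm [ 0.1 -0.3  4. ] turn deg [ 0.23 -0.26 -0.3 ]
```

View pics/c5.png

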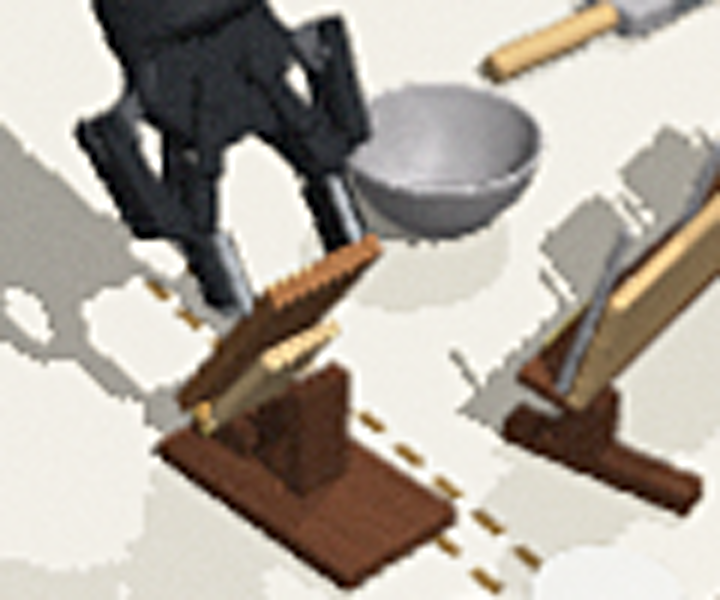

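The plate is parallel to the board with a small gap left (around (270,330) in the crop). I lower it in small steps until the force rises.

send_rows(
  plan=[
    [[-0.001, 0, 0.002, 0, 0, 0, 0.5], [-0.001, 0, 0.002, 0, 0, 0, 0.5], [0, 0, 0, 0, 0, 0, 0.5], [0, 0, 0, 0, 0, 0, 0.5]],
  ],
)

```text
time_s: 7.23
position: [0.5751, 0.028, 0.1083]
ee_rot: [-2.975, -0.16, -0.897]
force: [4.1, 1.2, 5.7]
grip_width: 0.0563
grip_force: 69.1
```

send_rows(
  plan=[
    [[-0.001, 0, 0.002, 0, 0, 0, 0.5], [0, 0, 0, 0, 0, 0, 0.5], [0, 0, 0, 0, 0, 0, 0.5]],
  ],
)

```text
time_s: 7.48
position: [0.5765, 0.0281, 0.1072]
ee_rot: [-2.975, -0.16, -0.901]
force: [5.5, 1.2, 6.7]
grip_width: 0.0565
grip_force: 70.1
```

send_rows(
  plan=[
    [[0.002, 0, 0.0015, 0, 0, 0, 0.5], [0.001, 0, 0.002, 0, 0, 0, 0.5], [0, 0, 0, 0, 0, 0, 0.5], [0, 0, 0, 0, 0, 0, 0.5]],
  ],
)

```text
time_s: 7.82
position: [0.5797, 0.0284, 0.1049]
ee_rot: [-2.976, -0.16, -0.896]
force: [0.0, 0.7, 9.7]
grip_width: 0.0568
grip_force: 77.5
```

Run:
```python
from h import *
report(); delta(*stand_target(0,0))
```

```text
t 7.82 p [0.5797 0.0284 0.1049] x [0.829 0.09  0.552] y [ 0.107 -0.994  0.001] z [ 0.549  0.058 -0.834] w 0.0568 gf 77.5 F [0.  0.7 9.7] q [ 0.917 -0.046 -0.973  2.252 -0.181  0.336 -1.377]
shift tool mm [-2.9 -0.4 -5. ] turn deg [ 0.26 -0.52 -0.28]
```

send_rows(
  plan=[
    [[0, 0, -0.0005, 0, 0, 0, 0.3], [0, 0, 0, 0, 0, 0, 0.25], [0, 0, 0, 0, 0, 0, 0.2], [0, 0, 0, 0, 0, 0, 0.12], [0, 0, 0, 0, 0, 0, 0.08], [0, 0, 0, 0, 0, 0, 0.05], [0, 0, 0, 0, 0, 0, 0.05]],
  ],
)

```text
time_s: 8.4
position: [0.5767, 0.0281, 0.1027]
ee_rot: [-2.978, -0.159, -0.888]
force: [-0.1, -0.1, -0.4]
grip_width: 0.0813
grip_force: 0.0
```

Run:
```python
from h import *
report(); a=eyes.capture('wrist'); b=eyes.capture('scene'); save('w6',a); save('s6',b)
cv2.imwrite('pics/c6.png',np.hstack([cv2.resize(a[120:480,100:540],(400,327)),cv2.resize(b[190:290,280:400],(400,327),interpolation=cv2.INTER_CUBIC)])[:,:,::-1])
```

```text
t 8.4 p [0.5767 0.0281 0.1027] x [0.832 0.089 0.548] y [ 0.107 -0.994  0.   ] z [ 0.544  0.058 -0.837] w 0.0813 gf 0.0 F [-0.1 -0.1 -0.4] q [ 0.916 -0.048 -0.972  2.255 -0.186  0.339 -1.373]
```

View pics/c6.png

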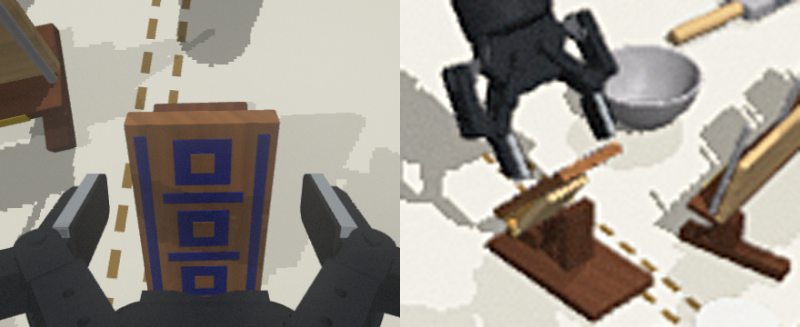

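The plate was released and rests on the stand, its top end up and centred between the open fingers (wrist fingers at 95 and 310, plate 127–278). I back off along the tool axis and tilt upright.

send_rows(
  plan=[
    [[0, 0, -0.01, 0, 0, 0, 0], [0, 0, -0.025, 0, 0, 0, 0], [0, 0, -0.03, 0, 0, 0, 0], [0, 0, -0.03, 0, 0, 0, 0], [0, 0, 0, 0, 0, 0, 0], [0, 0, 0, 0, 0, 0, 0]],
  ],
)

```text
time_s: 9.0
position: [0.5367, 0.0262, 0.1672]
ee_rot: [-2.978, -0.17, -0.894]
force: [0.5, 0.7, -0.7]
grip_width: 0.0854
grip_force: 0.0
```

Run:
```python
from h import *
import pickle
report(); m=eyes.camera_model('wrist'); a=eyes.capture('wrist'); save('w7',a); pickle.dump(m,open('w7.pkl','wb'))
C=np.array([.562,.0268,.0791])
Z=R.from_euler('z',6.5,degrees=True).as_matrix()@R.from_euler('y',-55,degrees=True).as_matrix()
print('pred px',[proj(m,C+Z@(np.array(o)/1000)).round(0) for o in ((60,31,10),(60,-31,10),(-60,-31,10),(-60,31,10))])
im=a.astype(int); sat=(im.max(2)-im.min(2)>40).astype(np.uint8)*255
h=cv2.cvtColor(a,cv2.COLOR_RGB2HSV); bl=cv2.inRange(h,(110,100,30),(130,255,255))
print('blue bbox',cv2.boundingRect(cv2.findNonZero(bl)))
cs=[c for c in cv2.findContours(bl,cv2.RETR_EXTERNAL,cv2.CHAIN_APPROX_SIMPLE)[0] if cv2.contourArea(c)>150]
for c in cs: print(cv2.boundingRect(c),cv2.contourArea(c),cv2.boxPoints(cv2.minAreaRect(c)).round(1).tolist())
```

```text
t 9.0 p [0.5367 0.0262 0.1672] x [0.829 0.096 0.551] y [ 0.112 -0.994  0.005] z [ 0.548  0.058 -0.835] w 0.0854 gf 0.0 F [ 0.5  0.7 -0.7] q [ 0.668 -0.29  -0.659  2.279 -0.437  0.543 -1.168]
pred px [array([270., 223.]), array([388., 223.]), array([370., 355.]), array([284., 355.])]
blue bbox (39, 0, 336, 358)
(310, 331, 35, 26) 809.5 [[310.0, 331.0], [344.0, 331.0], [344.0, 356.0], [310.0, 356.0]]
(301, 318, 54, 8) 303.5 [[301.0, 318.0], [354.0, 318.0], [354.0, 325.0], [301.0, 325.0]]
(308, 282, 39, 31) 1066.0 [[308.0, 282.0], [346.0, 282.0], [346.0, 312.0], [308.0, 312.0]]
(298, 266, 60, 9) 406.0 [[298.0, 274.0], [298.0, 266.0], [357.0, 266.0], [357.0, 274.0]]
(365, 247, 10, 42) 221.0 [[364.20001220703125, 287.8999938964844], [367.3999938964844, 246.60000610351562], [374.29998779296875, 247.1999969482422], [371.1000061035156, 288.5]]
(307, 223, 42, 37) 1263.5 [[307.0, 223.0], [348.0, 223.0], [348.0, 259.0], [307.0, 259.0]]
```

```bash
cat >> h.py <<'E'
def feats(rgb,box):
    h=cv2.cvtColor(rgb,cv2.COLOR_RGB2HSV); bl=cv2.inRange(h,(110,90,25),(130,255,255)); k=np.zeros_like(bl); x,y,w,hh=box; k[y:y+hh,x:x+w]=bl[y:y+hh,x:x+w]
    cs=[c for c in cv2.findContours(k,cv2.RETR_EXTERNAL,cv2.CHAIN_APPROX_NONE)[0] if cv2.contourArea(c)>80]
    out=[]
    for c in cs:
        x,y,w,hh=cv2.boundingRect(c)
        if w<0.7*hh: continue # side bars
        q=cv2.boxPoints(cv2.minAreaRect(c)); q=q[np.argsort(q[:,1])]; t=q[:2][np.argsort(q[:2,0])]; b=q[2:][np.argsort(q[2:,0])]
        out.append(np.vstack([t,b]))
    return sorted(out,key=lambda q:q[:,1].mean())
def pose(m,rgb,box):
    obj=np.load('pat.npy'); F=feats(rgb,box); 
    if len(F)!=5: print('found',len(F),[f.mean(0).round(0) for f in F]); return None
    d=[rot(m).T@ray(m,*q) for q in np.vstack(F)]; n=np.array([[q[0]/q[2],q[1]/q[2]] for q in d])
    ok,rv,tv=cv2.solvePnP(obj,n,np.eye(3),None,flags=cv2.SOLVEPNP_IPPE); ok,rv,tv=cv2.solvePnP(obj,n,np.eye(3),None,rv,tv,True,cv2.SOLVEPNP_ITERATIVE)
    Rw=rot(m)@cv2.Rodrigues(rv)[0]; tw=rot(m)@tv[:,0]+m['position']
    e=cv2.projectPoints(obj,rv,tv,np.eye(3),None)[0][:,0]-n; print('rms px',round(float(np.sqrt((e**2).mean())*m['fx']),2))
    return Rw,tw
E
python3 - <<'E'
from h import *
import pickle
m=pickle.load(open('w1.pkl','rb')); im=cv2.imread('pics/w1.png')[:,:,::-1].copy()
F=feats(im,(240,75,120,170)); print(len(F))
Z=R.from_euler('z',-18.46,degrees=True).as_matrix(); C=np.array([.4878,-.3239,0])
pat=np.array([Z.T@(onplane(m,*q,.01)-C) for f in F for q in f]); np.save('pat.npy',pat); print((pat*1000).round(1).tolist())
for n,box,b in (('w7',(250,150,150,230),1),):
    m=pickle.load(open(n+'.pkl','rb')); im=cv2.imread(f'pics/{n}.png')[:,:,::-1].copy(); q=pose(m,im,box)
    if q: Rw,t=q; print(t.round(4),Rw.round(3).tolist(),'z-vert deg',np.degrees(np.arccos(Rw[2,2])),'yaw',np.degrees(np.arctan2(-Rw[0,1],Rw[1,1])))
E
```

```text
5
[[50.9, 11.5, 10.0], [50.8, -12.1, 10.0], [28.3, 12.4, 10.0], [28.2, -11.7, 10.0], [22.3, 17.1, 10.0], [22.1, -17.9, 10.0], [17.1, 17.3, 10.0], [16.9, -17.8, 10.0], [10.9, 11.2, 10.0], [10.8, -11.4, 10.0], [-11.7, 12.1, 10.0], [-11.8, -11.0, 10.0], [-18.2, 17.0, 10.0], [-18.3, -17.4, 10.0], [-22.8, 17.2, 10.0], [-23.0, -17.4, 10.0], [-28.5, 10.9, 10.0], [-28.7, -11.7, 10.0], [-51.8, 11.7, 10.0], [-51.9, -11.3, 10.0]]
rms px 0.63
[0.5623 0.0274 0.0808] [[0.695, -0.118, -0.709], [0.084, 0.993, -0.083], [0.714, -0.002, 0.7]] z-vert deg 45.54356513457912 yaw 6.8035844153579905
```

send_rows(
  plan=[
    [[-0.01, 0, -0.02, 0, -6.6, 0, 0], [0, 0, -0.01, 0, -6.6, 0, 0], [0, 0, -0.01, 0, -6.6, 0, 0], [0, 0, 0, 0, -6.6, 0, 0], [0, 0, 0, 0, -6.6, 0, 0], [0, 0, 0, 0, 0, 0, 0], [0, 0, 0, 0, 0, 0, 0]],
  ],
)

```text
time_s: 9.63
position: [0.5097, 0.0218, 0.193]
ee_rot: [-3.132, -0.17, -0.001]
force: [-0.4, -0.2, 0.4]
grip_width: 0.0854
grip_force: 0.0
```

Run:
```python
from h import *
import pickle
report(); m=eyes.camera_model('wrist'); a=eyes.capture('wrist'); save('w8',a); pickle.dump(m,open('w8.pkl','wb'))
F=feats(a,(200,100,240,300)); print([f.mean(0).round(0).tolist() for f in F])
q=pose(m,a,(200,100,240,300))
if q: Rw,t=q; print(t.round(4),Rw.round(3).tolist(),'z-vert deg',np.degrees(np.arccos(Rw[2,2])),'yaw',np.degrees(np.arctan2(-Rw[0,1],Rw[1,1])))
```

```text
t 9.63 p [0.5097 0.0218 0.193 ] x [0.994 0.108 0.001] y [ 0.108 -0.994 -0.005] z [ 0.001  0.005 -1.   ] w 0.0854 gf 0.0 F [-0.4 -0.2  0.4] q [ 0.707  0.103 -0.837  1.822  0.075  1.25  -1.613]
[[326.0, 124.0], [326.0, 149.0], [326.0, 170.0], [326.0, 188.0], [326.0, 202.0]]
rms px 0.73
[0.5631 0.0276 0.0844] [[0.689, -0.119, -0.715], [0.083, 0.993, -0.085], [0.72, -0.0, 0.694]] z-vert deg 46.075354911436484 yaw 6.84393124163546
```

Both views agree: the plate's centre is right, but it lies at 46° with its lower end about 11 mm out on the ledge. I'll nudge the lower end home against the board with shut fingers.

send_rows(
  plan=[
    [[0, 0, 0, 0, 5, 0, 0.5], [0, 0, 0, 0, 5, 0, 1], [0, 0, 0, 0, 5, 0, 1], [0, 0, 0, 0, 0, 0, 1], [0, 0, 0, 0, 0, 0, 1]],
  ],
)

```text
time_s: 10.1
position: [0.5076, 0.0203, 0.1967]
ee_rot: [-3.104, -0.167, -0.42]
force: [0.4, 0.2, 1.0]
grip_width: 0.0254
grip_force: 0.0
```

Run:
```python
from h import *
report(); delta([.502,.022,.066],orient(6.8,15)); p,r,s=tool(); Z=R.from_euler('z',6.8,degrees=True).as_matrix()
print('push dir per 10mm',(r.T@Z@[10,0,-1]).round(2))
```

```text
t 10.1 p [0.5076 0.0203 0.1967] x [0.959 0.105 0.265] y [ 0.106 -0.994  0.01 ] z [ 0.264  0.019 -0.964] w 0.0254 gf 0.0 F [0.4 0.2 1. ] q [ 0.773 -0.183 -0.776  2.037 -0.174  0.973 -1.396]
shift tool mm [-39.9  -3.5 124.5] turn deg [ 0.71 -0.36 -0.54]
push dir per 10mm [ 9.38 -0.13  3.61]
```

send_rows(
  plan=[
    [[-0.01, -0.0009, 0.031, 0, 0, 0, 1], [-0.01, -0.0009, 0.031, 0, 0, 0, 1], [-0.01, -0.0009, 0.031, 0, 0, 0, 1], [-0.01, -0.0009, 0.031, 0, 0, 0, 1], [0, 0, 0, 0, 0, 0, 1], [0, 0, 0, 0, 0, 0, 1]],
  ],
)

```text
time_s: 10.6
position: [0.503, 0.0248, 0.0657]
ee_rot: [-3.097, -0.171, -0.413]
force: [0.4, -1.1, -0.2]
grip_width: -0.0001
grip_force: 0.0
```

send_rows(
  plan=[
    [[0.004, 0, 0.0015, 0, 0, 0, 1], [0.004, 0, 0.0015, 0, 0, 0, 1], [0.004, 0, 0.0015, 0, 0, 0, 1], [0, 0, 0, 0, 0, 0, 1], [0, 0, 0, 0, 0, 0, 1]],
  ],
)

```text
time_s: 11.02
position: [0.5171, 0.0254, 0.0661]
ee_rot: [-3.098, -0.17, -0.421]
force: [-0.1, 0.1, -0.2]
grip_width: -0.0
grip_force: 0.0
```

send_rows(
  plan=[
    [[0.003, 0, 0.001, 0, 0, 0, 1], [0.003, 0, 0.001, 0, 0, 0, 1], [0, 0, 0, 0, 0, 0, 1], [0, 0, 0, 0, 0, 0, 1]],
  ],
)

```text
time_s: 11.35
position: [0.5224, 0.0262, 0.0647]
ee_rot: [-3.098, -0.17, -0.418]
force: [-0.1, -0.4, -0.9]
grip_width: 0.0003
grip_force: 0.0
```

Run:
```python
from h import *
report()
```

```text
t 11.35 p [0.5224 0.0262 0.0647] x [0.959 0.106 0.265] y [ 0.109 -0.994  0.004] z [ 0.264  0.025 -0.964] w 0.0003 gf 0.0 F [-0.1 -0.4 -0.9] q [ 0.744  0.082 -0.859  2.151  0.104  0.671 -1.639]
```

send_rows(
  plan=[
    [[0.003, 0, 0.001, 0, 0, 0, 1], [0.003, 0, 0.001, 0, 0, 0, 1], [0, 0, 0, 0, 0, 0, 1], [0, 0, 0, 0, 0, 0, 1]],
  ],
)

```text
time_s: 11.68
position: [0.5287, 0.0268, 0.0643]
ee_rot: [-3.098, -0.17, -0.418]
force: [0.0, -0.7, -0.4]
grip_width: -0.0002
grip_force: 0.0
```

send_rows(
  plan=[
    [[0.0025, 0, 0.001, 0, 0, 0, 1], [0, 0, 0, 0, 0, 0, 1], [0, 0, 0, 0, 0, 0, 1]],
  ],
)

```text
time_s: 11.93
position: [0.5314, 0.0271, 0.064]
ee_rot: [-3.098, -0.169, -0.418]
force: [-0.1, -0.5, -0.4]
grip_width: -0.0001
grip_force: 0.0
```

Run:
```python
from h import *
report(); s=telemetry.state(); m=eyes.camera_model('wrist'); a=eyes.capture('wrist'); save('w9',a)
F=feats(a,(200,50,260,300)); print([f.mean(0).round(0).tolist() for f in F])
```

```text
t 11.93 p [0.5314 0.0271 0.064 ] x [0.959 0.106 0.265] y [ 0.109 -0.994  0.004] z [ 0.264  0.025 -0.964] w -0.0001 gf 0.0 F [-0.1 -0.5 -0.4] q [ 0.731  0.109 -0.854  2.132  0.138  0.673 -1.668]
[[336.0, 184.0], [335.0, 231.0], [335.0, 265.0], [335.0, 293.0], [352.0, 308.0]]
```

```bash
python3 - <<'E'
s=open('h.py').read()
s=s.replace("def pose(m,rgb,box):\n    obj=np.load('pat.npy'); F=feats(rgb,box);","def pose(m,rgb,box,k=5):\n    obj=np.load('pat.npy')[:4*k]; F=feats(rgb,box)[:k];").replace("len(F)!=5","len(F)!=k")
s+='''
def show(q):
    if q: Rw,t=q; print('plate',t.round(4),'z-vert',np.degrees(np.arccos(Rw[2,2])).round(1),'yaw',np.degrees(np.arctan2(-Rw[0,1],Rw[1,1])).round(1))
'''
open('h.py','w').write(s)
E
python3 - <<'E'
from h import *
m=eyes.camera_model('wrist'); a=cv2.imread('pics/w9.png')[:,:,::-1].copy(); show(pose(m,a,(200,50,260,300),4)); show(pose(m,a,(200,50,260,300),3))
E
```

```text
rms px 2.41
plate [0.5643 0.0276 0.085 ] z-vert 52.7 yaw 7.8
rms px 2.66
plate [0.5641 0.0273 0.0848] z-vert 52.3 yaw 7.9
```

send_rows(
  plan=[
    [[0.0025, 0, 0.001, 0, 0, 0, 1], [0.0015, 0, 0.0005, 0, 0, 0, 1], [0, 0, 0, 0, 0, 0, 1], [0, 0, 0, 0, 0, 0, 1]],
  ],
)

```text
time_s: 12.32
position: [0.5341, 0.0273, 0.0633]
ee_rot: [-3.1, -0.17, -0.412]
force: [-7.6, -0.6, 8.2]
grip_width: -0.0001
grip_force: 5.7
```

send_rows(
  plan=[
    [[0.0015, 0, 0.0005, 0, 0, 0, 1], [0.0015, 0, 0.0005, 0, 0, 0, 1], [0, 0, 0, 0, 0, 0, 1], [0, 0, 0, 0, 0, 0, 1]],
  ],
)

```text
time_s: 12.65
position: [0.5344, 0.0272, 0.0631]
ee_rot: [-3.104, -0.17, -0.402]
force: [-25.7, -0.9, 31.1]
grip_width: -0.0002
grip_force: 19.1
```

Firm contact along the board's normal: the lower end is home. I back off and re-measure.

send_rows(
  plan=[
    [[-0.005, 0, -0.002, 0, 0, 0, 1], [-0.01, 0, -0.004, 0, 0, 0, 1], [-0.01, 0, -0.03, 0, 0, 0, 0.5], [0, 0, -0.035, 0, -5, 0, 0], [0, 0, -0.035, 0, -5, 0, 0], [0, 0, -0.03, 0, -5, 0, 0], [0, 0, 0, 0, 0, 0, 0], [0, 0, 0, 0, 0, 0, 0]],
  ],
)

```text
time_s: 13.32
position: [0.4894, 0.0231, 0.1916]
ee_rot: [3.134, 0.171, 0.017]
force: [0.8, -1.0, -1.2]
grip_width: 0.0723
grip_force: 0.0
```

Run:
```python
from h import *
report(); m=eyes.camera_model('wrist'); a=eyes.capture('wrist'); save('w10',a)
show(pose(m,a,(200,60,240,300))); show(pose(m,a,(200,60,240,300),4))
# rack: seen? project rough rod tips
print([proj(m,p).round(0) for p in ([.664,.138,.13],[.632,.219,.13],[.614,.125,.043])])
```

```text
t 13.32 p [0.4894 0.0231 0.1916] x [0.994 0.109 0.011] y [ 0.109 -0.994  0.004] z [ 0.011 -0.003 -1.   ] w 0.0723 gf 0.0 F [ 0.8 -1.  -1.2] q [ 0.78   0.039 -0.891  1.874  0.036  1.233 -1.585]
rms px 0.86
plate [0.5643 0.0275 0.0826] z-vert 55.1 yaw 7.1
rms px 0.89
plate [0.5642 0.0274 0.082 ] z-vert 54.7 yaw 7.2
[array([  87., -169.]), array([-111., -105.]), array([191.,  25.])]
```

send_rows(
  plan=[
    [[0.0325, 0.0012, 0, 0, 0, 0, 0.08], [0.0325, 0.0012, 0, 0, 0, 0, 0.08], [0.0325, 0.0011, 0.01, 0, 0, 0, 0.08], [0, 0, 0.01, 0, 0, 0, 0.08], [0, 0, 0, 0, 0, 0, 0.08], [0, 0, 0, 0, 0, 0, 0.08]],
  ],
)

```text
time_s: 13.87
position: [0.5822, 0.0302, 0.1682]
ee_rot: [3.134, 0.172, 0.003]
force: [0.1, 0.6, 0.6]
grip_width: 0.0785
grip_force: 0.0
```

Run:
```python
from h import *
report(); delta([.5868,.0303,.1235],orient(7,0))
m=eyes.camera_model('wrist'); a=eyes.capture('wrist'); save('w11',a)
F=feats(a,(150,60,340,400)); print([f.mean(0).round(0).tolist() for f in F])
c=np.array([.5642,.0275,.082]); Z=R.from_euler('z',7,degrees=True).as_matrix()@R.from_euler('y',-55,degrees=True).as_matrix()
print(proj(m,c+Z@[.0396,0,.01]))
```

```text
t 13.87 p [0.5822 0.0302 0.1682] x [0.994 0.11  0.002] y [ 0.11  -0.994  0.003] z [ 0.002 -0.003 -1.   ] w 0.0785 gf 0.0 F [0.1 0.6 0.6] q [ 0.637  0.334 -0.882  1.683  0.273  1.251 -1.765]
shift tool mm [ 4.5  0.2 44.7] turn deg [ 0.17 -0.1  -0.71]
[]
[325.52148899 278.99160225]
```

send_rows(
  plan=[
    [[0.0015, 0, 0.015, 0, 0, -0.3, 0.08], [0.0015, 0, 0.015, 0, 0, -0.4, 0.08], [0.0015, 0, 0.013, 0, 0, 0, 0.08], [0, 0, 0, 0, 0, 0, 0.08], [0, 0, 0, 0, 0, 0, 0.08]],
  ],
)

```text
time_s: 14.33
position: [0.588, 0.0298, 0.1261]
ee_rot: [3.132, 0.19, 0.006]
force: [0.1, -0.0, 0.4]
grip_width: 0.0786
grip_force: 0.0
```

Run:
```python
from h import *
report(); delta([.5868,.0303,.1235],orient(7,0))
```

```text
t 14.33 p [0.588  0.0298 0.1261] x [0.993 0.121 0.004] y [ 0.121 -0.993  0.004] z [ 0.004 -0.004 -1.   ] w 0.0786 gf 0.0 F [ 0.1 -0.   0.4] q [ 0.613  0.387 -0.863  1.717  0.32   1.181 -1.786]
shift tool mm [-1.2 -0.6  2.6] turn deg [ 0.23 -0.22 -0.07]
```

send_rows(
  newtons=70,
  plan=[
    [[-0.001, 0, 0.004, 0, 0, 0, 0.15], [0, 0, 0, 0, 0, 0, 0.25], [0, 0, 0, 0, 0, 0, 0.5], [0, 0, 0, 0, 0, 0, 0.5], [0, 0, 0, 0, 0, 0, 0.5], [0, 0, 0, 0, 0, 0, 0.5]],
  ],
)

```text
time_s: 14.83
position: [0.5888, 0.0303, 0.1242]
ee_rot: [3.132, 0.19, 0.013]
force: [0.8, 0.4, 4.5]
grip_width: 0.0567
grip_force: 73.5
```

Run:
```python
from h import *
report(); p,r,s=tool()
print(proj(eyes.camera_model('wrist'),[.5868,.03,.1235]))
u=R.from_euler('z',7,degrees=True).as_matrix()@np.array([np.cos(np.radians(55)),0,np.sin(np.radians(55))]); print('10mm upslope',(r.T@u*10).round(2))
```

```text
t 14.83 p [0.5888 0.0303 0.1242] x [0.993 0.121 0.008] y [ 0.121 -0.993  0.004] z [ 0.008 -0.003 -1.   ] w 0.0567 gf 73.5 F [0.8 0.4 4.5] q [ 0.613  0.387 -0.863  1.72   0.322  1.173 -1.788]
[325.02713652 322.08809103]
10mm upslope [ 5.8   0.03 -8.15]
```

send_rows(
  plan=[
    [[-0.001, 0, -0.006, 0, 0, 0, 0.5], [-0.001, 0, -0.015, 0, 0, 0, 0.5], [0, 0, -0.03, 0, 0, 0, 0.5], [0, 0, -0.035, 0, 0, 0, 0.5], [0, 0, -0.035, 0, 0, 0, 0.5], [0, 0, -0.035, 0, 0, 0, 0.5], [0, 0, 0, 0, 0, 0, 0.5], [0, 0, 0, 0, 0, 0, 0.5]],
  ],
)

```text
time_s: 15.5
position: [0.586, 0.0307, 0.2823]
ee_rot: [3.131, 0.19, 0.017]
force: [-0.5, 0.3, -1.4]
grip_width: 0.056
grip_force: 74.3
```

Run:
```python
from h import *
import pickle
report(); mt=eyes.camera_model('top'); t=eyes.capture('top'); save('t12',t); w=eyes.capture('wrist'); save('w12',w); s=eyes.capture('scene'); save('s12',s)
pickle.dump(eyes.camera_model('wrist'),open('w12.pkl','wb'))
cv2.imwrite('pics/c12.png',np.vstack([np.hstack([cv2.resize(t[150:300,130:370],(400,250),interpolation=cv2.INTER_CUBIC),cv2.resize(s[100:250,250:490],(400,250),interpolation=cv2.INTER_CUBIC)]),cv2.resize(w,(800,600))[0:350]])[:,:,::-1])
p=[.589,.03,.1242]
```

```text
t 15.5 p [0.586  0.0307 0.2823] x [0.993 0.121 0.011] y [ 0.121 -0.993  0.005] z [ 0.011 -0.004 -1.   ] w 0.056 gf 74.3 F [-0.5  0.3 -1.4] q [ 0.661  0.262 -0.911  1.521  0.215  1.45  -1.707]
```

View pics/c12.png

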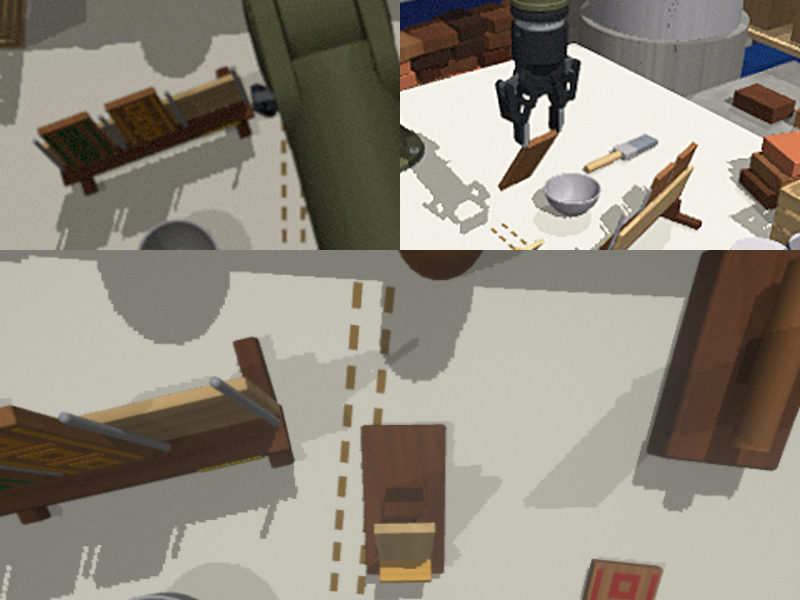

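The top quadrant shows the plate held by its upper end, clear of the stand. In the wrist view the empty bay's rods have tips at about (172,106) and (52,134) and feet at (222,138) and (134,159). The yellow strip runs (160,176)–(210,166).

Run:
```python
from h import *
import pickle
mw=pickle.load(open('w12.pkl','rb')); mt=eyes.camera_model('top'); ms=eyes.camera_model('scene')
def tri(obs):
    A=np.zeros((3,3));b=np.zeros(3)
    for m,uv in obs:
        d=ray(m,*uv);d/=np.linalg.norm(d);M=np.eye(3)-np.outer(d,d);A+=M;b+=M@m['position']
    p=np.linalg.solve(A,b); return p.round(4),[np.abs(proj(m,p)-uv).round(1).tolist() for m,uv in obs]
print('A tip',tri([(mw,(172,105.6)),(mt,(270.8,189.25))])); print('B tip',tri([(mw,(52,134.4)),(mt,(230.8,205.2))]))
w=lambda a,b:(a/1.25,(b-250)/1.25)
for n,q,z in (('A foot',(278,423),.055),('B foot',(168,449),.055),('strip l',(200,470),.055),('strip r',(262,457),.055)): print(n,onplane(mw,*w(*q),z).round(4))
# yellow strip in wrist & top numerically
for f,m,box in (('w12',mw,(120,140,130,50)),('top0',mt,(225,200,65,40))):
    im=cv2.imread(f'pics/{f}.png'); h=cv2.cvtColor(im,cv2.COLOR_BGR2HSV); k=cv2.inRange(h,(22,150,50),(33,255,255)); x,y,ww,hh=box; kk=np.zeros_like(k); kk[y:y+hh,x:x+ww]=k[y:y+hh,x:x+ww]
    pts=cv2.findNonZero(kk)
    if pts is None: print('none'); continue
    P=pts[:,0].astype(float); l,r=P[P[:,0]<P[:,0].min()+3].mean(0),P[P[:,0]>P[:,0].max()-3].mean(0); print(f,len(P),l.round(1),r.round(1),onplane(m,*l,.054).round(4),onplane(m,*r,.054).round(4))
```

```text
A tip (array([0.6565, 0.1343, 0.1618]), [[0.9, 1.0], [0.3, 0.3]])
B tip (array([0.6278, 0.2159, 0.1499]), [[0.6, 0.7], [0.1, 0.2]])
A foot [0.6303 0.1276 0.055 ]
B foot [0.6018 0.2062 0.055 ]
strip l [0.5893 0.1834 0.055 ]
strip r [0.6045 0.1384 0.055 ]
w12 59 [160. 176.] [206.8 165.2] [0.5891 0.1838 0.054 ] [0.6044 0.1413 0.054 ]
top0 14 [233.5 218.5] [271.2 223.5] [0.617  0.2258 0.054 ] [0.605 0.144 0.054]
```

```bash
cat >> h.py <<'E'
def rack_target(n,u,lat=0,tilt=20.5,yaw=19.7,off=(-.025,0,.0425),rest=(.6355,.1740,.108)):
    Z=R.from_euler('z',yaw,degrees=True).as_matrix(); a=np.radians(75)
    pc=np.array(rest)+Z@(np.array([-np.sin(a)*n+np.cos(a)*u,lat,np.cos(a)*n+np.sin(a)*u])/1000)
    Rt=orient(yaw,tilt); return pc-Rt@np.array(off),Rt
def sect(Rt,v): return (1000*Rt.T@v).round(1)
E
python3 - <<'E'
from h import *
P,Rt=rack_target(10,115); p,r,s=tool(); print(P); delta(P,Rt); print(sect(Rt,P-p))
E
```

```text
[0.66246176 0.18365371 0.27023341]
shift tool mm [  96.2 -143.3    7.6] turn deg [  2.55  20.23 -12.59]
[ 114.8 -118.4   51.4]
```

send_rows(
  plan=[
    [[0, 0, 0, 0.64, 5.06, -3.15, 0.5], [0, 0, 0, 0.64, 5.06, -3.15, 0.5], [0, 0, 0, 0.64, 5.06, -3.15, 0.5], [0, 0, 0, 0.64, 5.06, -3.15, 0.5], [0, 0, -0.02, 0, 0, 0, 0.5], [0.022, -0.02, 0.008, 0, 0, 0, 0.5], [0.025, -0.025, 0.008, 0, 0, 0, 0.5]],
  ],
)

```text
time_s: 16.23
position: [0.6093, 0.082, 0.2982]
ee_rot: [-2.996, -0.506, -0.542]
force: [1.5, 0.9, -1.9]
grip_width: 0.0563
grip_force: 74.5
```

send_rows(
  plan=[
    [[0.025, -0.025, 0.008, 0, 0, 0, 0.5], [0.025, -0.025, 0.008, 0, 0, 0, 0.5], [0.02, -0.022, 0.008, 0, 0, 0, 0.5], [0, 0, 0, 0, 0, 0, 0.5], [0, 0, 0, 0, 0, 0, 0.5]],
  ],
)

```text
time_s: 16.65
position: [0.6537, 0.1831, 0.2994]
ee_rot: [-2.983, -0.527, -0.537]
force: [-0.3, -0.0, -1.2]
grip_width: 0.0563
grip_force: 74.5
```

Run:
```python
from h import *
import pickle
report(); delta(*rack_target(10,115)); delta(*rack_target(8,60))
m=eyes.camera_model('wrist'); pickle.dump(m,open('w13.pkl','wb')); a=eyes.capture('wrist'); save('w13',a)
# predictions
y=np.radians(19.7); X=np.array([np.cos(y),np.sin(y),0]);Y=np.array([-np.sin(y),np.cos(y),0]); B=np.array([.6209,.1688,.05])
print('rodA tip/foot',proj(m,B+X*.0215-Y*.042+[0,0,.098]).round(0),proj(m,B-X*.0045-Y*.042+[0,0,.004]).round(0)); print('rodB tip',proj(m,B+X*.0215+Y*.042+[0,0,.098]).round(0))
g=cv2.cvtColor(a,cv2.COLOR_RGB2HSV); k=cv2.inRange(g,(22,150,50),(33,255,255)); P=cv2.findNonZero(k); print('yellow',None if P is None else (len(P),P[:,0].min(0),P[:,0].max(0)),'pred strip',proj(m,B-X*.0255+[0,0,.005]).round(0))
```

```text
t 16.65 p [0.6537 0.1831 0.2994] x [0.881 0.32  0.349] y [ 0.343 -0.939 -0.003] z [ 0.327  0.123 -0.937] w 0.0563 gf 74.5 F [-0.3 -0.  -1.2] q [ 0.646  0.229 -1.089  1.596  0.243  1.086 -1.691]
shift tool mm [-2.2  2.5 30.2] turn deg [-0.3   0.07  0.28]
shift tool mm [-32.5   2.6  76.2] turn deg [-0.3   0.07  0.28]
rodA tip/foot [381. 306.] [368. 319.]
rodB tip [275. 305.]
yellow (5, array([344, 337], dtype=int32), array([348, 337], dtype=int32)) pred strip [327. 340.]
```

send_rows(
  plan=[
    [[-0.001, 0.0012, 0.015, 0, 0, 0, 0.5], [-0.001, 0.0013, 0.015, 0, 0, 0.3, 0.5], [0, 0, 0, 0, 0, 0, 0.5], [-0.005, 0, 0.0077, 0, 0, 0, 0.5], [-0.005, 0, 0.0077, 0, 0, 0, 0.5], [0, 0, 0, 0, 0, 0, 0.5], [0, 0, 0, 0, 0, 0, 0.5]],
  ],
)

```text
time_s: 17.28
position: [0.6601, 0.1785, 0.2544]
ee_rot: [-2.989, -0.511, -0.542]
force: [0.4, -0.6, -0.4]
grip_width: 0.0563
grip_force: 74.6
```

Run:
```python
from h import *
report(); delta(*rack_target(8,60));delta(*rack_target(8,10));
s=eyes.capture('scene'); save('s14',s)
```

```text
t 17.28 p [0.6601 0.1785 0.2544] x [0.883 0.311 0.352] y [ 0.332 -0.943 -0.001] z [ 0.331  0.118 -0.936] w 0.0563 gf 74.6 F [ 0.4 -0.6 -0.4] q [ 0.623  0.266 -1.064  1.656  0.293  1.005 -1.73 ]
shift tool mm [-21.2  -4.   32.4] turn deg [ 0.04 -0.09 -0.29]
shift tool mm [-50.3  -3.8  73.1] turn deg [ 0.04 -0.09 -0.29]
```

send_rows(
  plan=[
    [[0, -0.003, 0, 0, 0, -0.2, 0.5], [0, 0, 0, 0, 0, 0, 0.5], [-0.005, 0, 0.008, 0, 0, 0, 0.5], [-0.005, 0, 0.008, 0, 0, 0, 0.5], [-0.005, 0, 0.008, 0, 0, 0, 0.5], [-0.005, 0, 0.008, 0, 0, 0, 0.5], [0, 0, 0, 0, 0, 0, 0.5], [0, 0, 0, 0, 0, 0, 0.5]],
  ],
)

```text
time_s: 18.0
position: [0.6521, 0.179, 0.2168]
ee_rot: [-2.988, -0.517, -0.541]
force: [0.6, -0.4, -0.3]
grip_width: 0.0561
grip_force: 74.6
```

Run:
```python
from h import *
report(); delta(*rack_target(8,60));delta(*rack_target(8,10));
```

```text
t 18.0 p [0.6521 0.179  0.2168] x [0.882 0.314 0.351] y [ 0.336 -0.942 -0.001] z [ 0.33   0.118 -0.936] w 0.0561 gf 74.6 F [ 0.6 -0.4 -0.3] q [ 0.618  0.275 -1.055  1.724  0.312  0.933 -1.749]
shift tool mm [-1.  -0.8 -0.1] turn deg [-0.   -0.05 -0.09]
shift tool mm [-30.   -0.8  40.6] turn deg [-0.   -0.05 -0.09]
```

send_rows(
  plan=[
    [[-0.005, 0, 0.0068, 0, 0, 0, 0.5], [-0.005, 0, 0.0068, 0, 0, 0, 0.5], [-0.005, 0, 0.0068, 0, 0, 0, 0.5], [-0.005, 0, 0.0068, 0, 0, 0, 0.5], [0, 0, 0, 0, 0, 0, 0.5], [0, 0, 0, 0, 0, 0, 0.5]],
  ],
)

```text
time_s: 18.5
position: [0.6436, 0.1761, 0.1847]
ee_rot: [-2.988, -0.517, -0.542]
force: [-0.6, -0.5, -0.1]
grip_width: 0.0562
grip_force: 74.6
```

send_rows(
  plan=[
    [[-0.004, 0, 0.006, 0, 0, 0, 0.5], [-0.003, 0, 0.004, 0, 0, 0, 0.5], [0, 0, 0, 0, 0, 0, 0.5], [0, 0, 0, 0, 0, 0, 0.5]],
  ],
)

```text
time_s: 18.83
position: [0.6409, 0.1752, 0.1733]
ee_rot: [-2.988, -0.517, -0.543]
force: [0.2, -0.4, 0.5]
grip_width: 0.0561
grip_force: 74.6
```

Run:
```python
from h import *
report(); delta(*rack_target(0,0));P,Rt=rack_target(0,0); a=np.radians(75); Z=R.from_euler('z',19.7,degrees=True).as_matrix()
print('10 down slope',(10*Rt.T@Z@[-np.cos(a),0,-np.sin(a)]).round(2),'10 to back',(10*Rt.T@Z@[np.sin(a),0,-np.cos(a)]).round(2))
```

```text
t 18.83 p [0.6409 0.1752 0.1733] x [0.882 0.314 0.352] y [ 0.336 -0.942 -0.   ] z [ 0.331  0.119 -0.936] w 0.0561 gf 74.6 F [ 0.2 -0.4  0.5] q [ 0.615  0.285 -1.04   1.806  0.339  0.847 -1.772]
shift tool mm [-3.1 -0.7 16.7] turn deg [ 0.01 -0.11 -0.08]
10 down slope [-5.81 -0.    8.14] 10 to back [8.14 0.   5.81]
```

send_rows(
  plan=[
    [[-0.003, 0, 0.004, 0, 0, 0, 0.5], [0.0015, 0, 0.001, 0, 0, 0, 0.5], [0.0015, 0, 0.001, 0, 0, 0, 0.5], [0, 0, 0, 0, 0, 0, 0.5], [0, 0, 0, 0, 0, 0, 0.5]],
  ],
)

```text
time_s: 19.25
position: [0.6434, 0.1762, 0.1682]
ee_rot: [-2.987, -0.517, -0.544]
force: [-0.3, -0.2, -0.6]
grip_width: 0.0563
grip_force: 74.6
```

send_rows(
  plan=[
    [[0.0015, 0, 0.001, 0, 0, 0, 0.5], [0.0015, 0, 0.001, 0, 0, 0, 0.5], [0, 0, 0, 0, 0, 0, 0.5], [0, 0, 0, 0, 0, 0, 0.5]],
  ],
)

```text
time_s: 19.58
position: [0.6466, 0.1773, 0.1672]
ee_rot: [-2.987, -0.517, -0.544]
force: [-0.4, 0.1, -1.2]
grip_width: 0.0565
grip_force: 74.5
```

send_rows(
  plan=[
    [[0.0015, 0, 0.001, 0, 0, 0, 0.5], [0.0015, 0, 0.001, 0, 0, 0, 0.5], [0, 0, 0, 0, 0, 0, 0.5], [0, 0, 0, 0, 0, 0, 0.5]],
  ],
)

```text
time_s: 19.92
position: [0.6498, 0.1784, 0.1664]
ee_rot: [-2.987, -0.517, -0.544]
force: [-0.9, -0.9, -0.5]
grip_width: 0.0562
grip_force: 74.3
```

Run:
```python
from h import *
report(); P,Rt=rack_target(0,0); p,r,s=tool(); a=np.radians(75); Z=R.from_euler('z',19.7,degrees=True).as_matrix(); d=Z.T@(p-P)*1000
print('n',(-np.sin(a)*d[0]+np.cos(a)*d[2]).round(1),'u',(np.cos(a)*d[0]+np.sin(a)*d[2]).round(1),'lat',d[1].round(1))
```

```text
t 19.92 p [0.6498 0.1784 0.1664] x [0.881 0.314 0.352] y [ 0.336 -0.942 -0.   ] z [ 0.332  0.119 -0.936] w 0.0562 gf 74.3 F [-0.9 -0.9 -0.5] q [ 0.583  0.315 -1.02   1.792  0.372  0.842 -1.796]
n -3.7 u 11.2 lat -0.7
```

send_rows(
  plan=[
    [[-0.0023, 0, 0.0033, 0, 0, 0, 0.5], [-0.0017, 0, 0.0025, 0, 0, 0, 0.5], [0, 0, 0, 0, 0, 0, 0.5], [0, 0, 0, 0, 0, 0, 0.5]],
  ],
)

```text
time_s: 20.25
position: [0.6478, 0.1776, 0.1591]
ee_rot: [-2.988, -0.517, -0.542]
force: [-0.8, 0.1, 0.0]
grip_width: 0.0564
grip_force: 74.3
```

send_rows(
  plan=[
    [[-0.0012, 0, 0.0016, 0, 0, 0, 0.5], [0, 0, 0, 0, 0, 0, 0.5], [0, 0, 0, 0, 0, 0, 0.5]],
  ],
)

```text
time_s: 20.5
position: [0.6483, 0.1779, 0.1584]
ee_rot: [-2.987, -0.517, -0.546]
force: [-0.6, -0.3, 1.8]
grip_width: 0.0562
grip_force: 75.3
```

send_rows(
  plan=[
    [[-0.0012, 0, 0.0016, 0, 0, 0, 0.5], [0, 0, 0, 0, 0, 0, 0.5], [0, 0, 0, 0, 0, 0, 0.5]],
  ],
)

```text
time_s: 20.75
position: [0.649, 0.1781, 0.1581]
ee_rot: [-2.986, -0.517, -0.551]
force: [-1.1, -0.9, 7.7]
grip_width: 0.0564
grip_force: 77.0
```

send_rows(
  plan=[
    [[0.002, 0, 0.0005, 0, 0, 0, 0.5], [0.0015, 0, 0.001, 0, 0, 0, 0.5], [0, 0, 0, 0, 0, 0, 0.5], [0, 0, 0, 0, 0, 0, 0.5]],
  ],
)

```text
time_s: 21.08
position: [0.6519, 0.1791, 0.1569]
ee_rot: [-2.986, -0.517, -0.548]
force: [-0.2, -0.0, 5.4]
grip_width: 0.0567
grip_force: 75.7
```

send_rows(
  plan=[
    [[0.0015, 0, 0.001, 0, 0, 0, 0.5], [0, 0, 0, 0, 0, 0, 0.5], [0, 0, 0, 0, 0, 0, 0.5]],
  ],
)

```text
time_s: 21.33
position: [0.6533, 0.1796, 0.1561]
ee_rot: [-2.987, -0.517, -0.547]
force: [0.0, -1.8, 5.5]
grip_width: 0.0558
grip_force: 75.3
```

```bash
cat >> h.py <<'E'
def rk():
    P,Rt=rack_target(0,0); p,r,s=tool(); a=np.radians(75); Z=R.from_euler('z',19.7,degrees=True).as_matrix(); d=Z.T@(p-P)*1000
    print('n',(-np.sin(a)*d[0]+np.cos(a)*d[2]).round(1),'u',(np.cos(a)*d[0]+np.sin(a)*d[2]).round(1),'lat',d[1].round(1),'F rack',(Z.T@s['force']).round(1),'Tq',np.round(s['ft_torque'],2))
E
python3 - <<'E'
from h import *
report(); rk()
E
```

```text
t 21.33 p [0.6533 0.1796 0.1561] x [0.881 0.314 0.355] y [ 0.336 -0.942 -0.   ] z [ 0.334  0.119 -0.935] w 0.0558 gf 75.3 F [ 0.  -1.8  5.5] q [ 0.565  0.333 -1.006  1.797  0.395  0.824 -1.812]
n -9.9 u 2.2 lat -0.7 F rack [-0.6 -1.7  5.5] Tq [-0.16  0.04 -0.06]
```

Run:
```python
from h import *
import pickle
mw=pickle.load(open('w12.pkl','rb')); im=cv2.imread('pics/w12.png')
y=np.radians(19.7); X=np.array([np.cos(y),np.sin(y),0]);Y=np.array([-np.sin(y),np.cos(y),0])
for u in (100,120,140,155):
    col=im[85:185,u].astype(int); hsv=cv2.cvtColor(im[85:185,u:u+1],cv2.COLOR_BGR2HSV)[:,0]
    sat=hsv[:,1].astype(int); ed=np.where(np.abs(np.diff(hsv[:,2].astype(int)))>18)[0]+85; es=np.where(np.abs(sat[2:]-sat[:-2])>25)[0]+86
    print(u,'edgesV',ed.tolist(),'edgesS',es.tolist())
    for v in (es[0],):
        P=onplane(mw,u,float(v),.1107); print('  back-top edge -> F',round(P@X*1000-16.8-7.7,1),'lat',round(P@Y*1000,1))
    print('  samples',[(v,im[v,u].tolist()) for v in range(105,180,6)])
```

```text
100 edgesV [133, 134] edgesS [123, 124, 143, 144, 145, 151, 152, 155, 157, 161, 162, 164, 165, 169, 174]
  back-top edge -> F 642.6 lat -20.8
  samples [(105, [183, 195, 196]), (111, [182, 195, 197]), (117, [182, 194, 197]), (123, [170, 184, 190]), (129, [96, 140, 167]), (135, [49, 66, 76]), (141, [42, 58, 64]), (147, [77, 77, 75]), (153, [25, 39, 53]), (159, [29, 40, 56]), (165, [32, 50, 68]), (171, [33, 45, 61]), (177, [31, 42, 56])]
120 edgesV [112, 125, 128, 129] edgesS [118, 119, 120, 149, 150, 151, 156, 157, 158, 163, 165, 166, 171]
  back-top edge -> F 642.8 lat -36.6
  samples [(105, [182, 194, 198]), (111, [181, 193, 195]), (117, [160, 171, 173]), (123, [98, 143, 171]), (129, [81, 117, 139]), (135, [48, 67, 80]), (141, [50, 64, 74]), (147, [47, 62, 71]), (153, [67, 66, 67]), (159, [30, 43, 57]), (165, [34, 45, 58]), (171, [34, 44, 56]), (177, [37, 48, 63])]
140 edgesV [107, 114, 123, 124, 180, 181] edgesS [113, 114, 115, 159, 161, 162, 177, 180, 181]
  back-top edge -> F 643.0 lat -52.4
  samples [(105, [182, 195, 197]), (111, [160, 171, 172]), (117, [108, 159, 190]), (123, [106, 149, 178]), (129, [51, 69, 80]), (135, [44, 64, 73]), (141, [47, 62, 73]), (147, [47, 61, 72]), (153, [35, 44, 60]), (159, [30, 41, 59]), (165, [35, 43, 58]), (171, [35, 45, 61]), (177, [36, 45, 61])]
155 edgesV [102, 120, 121, 177, 178] edgesS [110, 111, 146, 147, 158, 162, 165, 175, 176, 177, 178]
  back-top edge -> F 642.7 lat -63.9
  samples [(105, [160, 172, 172]), (111, [110, 153, 182]), (117, [106, 153, 183]), (123, [47, 66, 81]), (129, [47, 63, 74]), (135, [50, 69, 79]), (141, [51, 69, 81]), (147, [35, 46, 67]), (153, [32, 46, 63]), (159, [34, 43, 59]), (165, [33, 44, 61]), (171, [38, 46, 66]), (177, [48, 56, 64])]
```

```bash
cat >> h.py <<'E'
def held(p,r,slope_off=54.5,off=(-.025,0,.0425)): # corners of back face and front face in world
    # plate x in tool frame at angle: plate frame = tool-orient(yaw,tilt) -> slope = slope_off+tilt
    Rp=r@np.diag([1.,-1,-1])@R.from_euler('y',-slope_off,degrees=True).as_matrix()
    c=p+r@np.array(off); return c,Rp
E
python3 - <<'E'
from h import *
ms=eyes.camera_model('scene'); im=cv2.imread('pics/s12.png')
h=cv2.cvtColor(im,cv2.COLOR_BGR2HSV); k=cv2.inRange(h,(3,90,40),(18,255,220)); kk=np.zeros_like(k); kk[170:222,300:360]=k[170:222,300:360]
c=max(cv2.findContours(kk,cv2.RETR_EXTERNAL,cv2.CHAIN_APPROX_NONE)[0],key=cv2.contourArea); print(cv2.contourArea(c),cv2.approxPolyDP(cv2.convexHull(c),1.8,True)[:,0].tolist())
p=np.array([.586,.0307,.2823]); r=R.from_rotvec([3.131,.19,.017]).as_matrix()
C0=p+r@np.array([-.025,0,.0425])
for so in (45,54.5,65):
    # rotate about TCP
    Rr=R.from_euler('y',-(so-54.5),degrees=True).as_matrix(); off=np.diag([1,-1,-1])@Rr@np.diag([1.,-1,-1])@np.array([-.025,0,.0425])
    c,Rp=held(p,r,so,off); q=np.array([proj(ms,c+Rp@np.array(o)) for o in ((.06,.031,0),(.06,-.031,0),(-.06,-.031,0),(-.06,.031,0),(.06,.031,.01),(.06,-.031,.01),(-.06,-.031,.01),(-.06,.031,.01))])
    print(so,off.round(4),cv2.convexHull(q.astype(np.float32))[:,0].round(0).tolist())
E
```

```text
407.5 [[343, 177], [343, 181], [328, 204], [310, 213], [310, 209], [322, 190], [328, 184]]
45 [-0.0317  0.      0.0378] [[346.0, 178.0], [323.0, 196.0], [305.0, 204.0], [303.0, 201.0], [324.0, 183.0], [344.0, 175.0]]
54.5 [-0.025   0.      0.0425] [[346.0, 177.0], [326.0, 202.0], [308.0, 210.0], [306.0, 207.0], [324.0, 182.0], [343.0, 174.0]]
65 [-0.0168  0.      0.0463] [[345.0, 177.0], [331.0, 208.0], [313.0, 216.0], [311.0, 213.0], [323.0, 182.0], [343.0, 174.0]]
```

Run:
```python
from h import *
report(); rk()
ms=eyes.camera_model('scene'); s=eyes.capture('scene'); save('s15',s); im=s[:,:,::-1].copy()
h=cv2.cvtColor(im,cv2.COLOR_BGR2HSV); 
p,r,_=tool(); c,Rp=held(p,r)
pr=lambda o:proj(ms,c+Rp@np.array(o)).round(0).tolist()
print('pred back face corners TL TR BR BL',[pr(o) for o in ((.06,.031,0),(.06,-.031,0),(-.06,-.031,0),(-.06,.031,0))],'top front',[pr(o) for o in ((.06,.031,.01),(.06,-.031,.01))])
y=np.radians(19.7); X=np.array([np.cos(y),np.sin(y),0]);Y=np.array([-np.sin(y),np.cos(y),0])
B=X*.6428+Y*-.0503
print('bay rest corners slope75',[proj(ms,B+[0,0,.05]+ (X*.2588+[0,0,.966])*a+Y*b).round(0).tolist() for a,b in ((.12,.031),(.12,-.031),(0,-.031),(0,.031))],'board top back',[proj(ms,B+X*(.0168+.0077)+[0,0,.1107]+Y*b).round(0).tolist() for b in (.042,0,-.042)])
k=cv2.inRange(h,(3,90,40),(14,255,220)); x0,y0=370,170; kk=np.zeros_like(k); kk[170:250,370:440]=k[170:250,370:440]
for cc in cv2.findContours(kk,cv2.RETR_EXTERNAL,cv2.CHAIN_APPROX_NONE)[0]:
    if cv2.contourArea(cc)>25: print(cv2.contourArea(cc),cv2.approxPolyDP(cv2.convexHull(cc),1.5,True)[:,0].tolist())
```

```text
t 21.33 p [0.6533 0.1796 0.1561] x [0.881 0.314 0.355] y [ 0.336 -0.942 -0.   ] z [ 0.334  0.119 -0.935] w 0.0558 gf 75.3 F [ 0.  -1.8  5.5] q [ 0.565  0.333 -1.006  1.797  0.395  0.824 -1.812]
n -9.9 u 2.2 lat -0.7 F rack [-0.6 -1.7  5.5] Tq [-0.16  0.04 -0.06]
pred back face corners TL TR BR BL [[403.0, 212.0], [391.0, 223.0], [378.0, 255.0], [389.0, 244.0]] top front [[400.0, 210.0], [388.0, 221.0]]
bay rest corners slope75 [[400.0, 211.0], [389.0, 222.0], [375.0, 254.0], [387.0, 243.0]] board top back [[398.0, 226.0], [391.0, 233.0], [383.0, 240.0]]
135.0 [[430, 235], [425, 236], [406, 229], [418, 216]]
324.5 [[426, 186], [427, 188], [421, 200], [382, 238], [386, 228], [404, 205]]
```

send_rows(
  plan=[
    [[0.0025, 0, 0.0005, 0, 0, 0, 0.5], [0, 0, 0, 0, 0, 0, 0.5], [0, 0, 0, 0, 0, 0, 0.5]],
  ],
)

```text
time_s: 21.63
position: [0.6547, 0.18, 0.1553]
ee_rot: [-2.988, -0.516, -0.543]
force: [-0.4, 0.5, 2.9]
grip_width: 0.056
grip_force: 74.1
```

send_rows(
  plan=[
    [[0.002, 0, 0.001, 0, 0, 0, 0.5], [0, 0, 0, 0, 0, 0, 0.5], [0, 0, 0, 0, 0, 0, 0.5]],
  ],
)

```text
time_s: 21.88
position: [0.6563, 0.1806, 0.1546]
ee_rot: [-2.988, -0.517, -0.541]
force: [-1.5, -0.3, 1.0]
grip_width: 0.056
grip_force: 73.7
```

Run:
```python
from h import *
rk()
```

```text
n -13.4 u 1.5 lat -0.8 F rack [-1.5  0.2  1. ] Tq [-0.31  0.65 -0.09]
```

send_rows(
  plan=[
    [[0.0002, 0, 0.0022, 0, 0, 0, 0.5], [0, 0, 0, 0, 0, 0, 0.5], [0, 0, 0, 0, 0, 0, 0.5]],
  ],
)

```text
time_s: 22.13
position: [0.6575, 0.1811, 0.153]
ee_rot: [-2.988, -0.517, -0.543]
force: [-1.9, -0.9, 1.1]
grip_width: 0.0564
grip_force: 73.8
```

Run:
```python
from h import *
rk()
```

```text
n -15.0 u 0.3 lat -0.8 F rack [-2.  -0.2  1.1] Tq [-0.26  0.61 -0.03]
```

send_rows(
  plan=[
    [[0, 0, 0, 0, 0, 0, 0.32], [0, 0, 0, 0, 0, 0, 0.28], [0, 0, 0, 0, 0, 0, 0.25], [0, 0, 0, 0, 0, 0, 0.22], [0, 0, 0, 0, 0, 0, 0.22]],
  ],
)

```text
time_s: 22.55
position: [0.658, 0.1814, 0.1536]
ee_rot: [-2.987, -0.517, -0.545]
force: [-0.2, 0.0, 0.5]
grip_width: 0.0667
grip_force: 0.0
```

Run:
```python
from h import *
report(); rk()
```

```text
t 22.55 p [0.658  0.1814 0.1536] x [0.881 0.314 0.353] y [ 0.336 -0.942 -0.   ] z [ 0.333  0.119 -0.936] w 0.0667 gf 0.0 F [-0.2  0.   0.5] q [ 0.549  0.348 -0.996  1.786  0.409  0.827 -1.822]
n -15.4 u 1.1 lat -0.7 F rack [-0.2  0.1  0.5] Tq [-0.11  0.38 -0.03]
```

send_rows(
  plan=[
    [[0, 0, -0.01, 0, 0, 0, 0.22], [0, 0, -0.02, 0, 0, 0, 0.22], [0, 0, -0.035, 0, 0, 0, 0.22], [0, 0, -0.035, 0, 0, 0, 0.22], [-0.034, 0, -0.013, 0, 0, 0, 0.22], [-0.034, 0, -0.013, 0, 0, 0, 0.22], [-0.034, 0, -0.013, 0, 0, 0, 0.22]],
  ],
)

```text
time_s: 23.13
position: [0.53, 0.1366, 0.2484]
ee_rot: [-2.987, -0.521, -0.542]
force: [-0.2, -2.2, -2.1]
grip_width: 0.0665
grip_force: 0.0
```

send_rows(
  plan=[
    [[-0.034, 0, -0.013, 0, 0, 0, 0.22], [-0.03, 0, -0.01, 0, 0, 0, 0.22], [0, 0, 0, 0, 0, 0, 0.22], [0, 0, 0, 0, 0, 0, 0.22]],
  ],
)

```text
time_s: 23.47
position: [0.5007, 0.1271, 0.2499]
ee_rot: [-2.994, -0.526, -0.546]
force: [0.8, 0.6, -1.2]
grip_width: 0.0667
grip_force: 0.0
```

Run:
```python
from h import *
report(); m=eyes.camera_model('wrist'); a=eyes.capture('wrist'); save('w16',a)
c=np.array([.6355,.174,.108]); u0,v0=proj(m,c); print('rest px',u0,v0)
F=feats(a,(int(u0)-80,int(v0)-110,160,220)); print([f.mean(0).round(0).tolist() for f in F]); show(pose(m,a,(int(u0)-80,int(v0)-110,160,220)))
```

```text
t 23.47 p [0.5007 0.1271 0.2499] x [0.88  0.321 0.351] y [ 0.34  -0.941  0.009] z [ 0.333  0.112 -0.936] w 0.0667 gf 0.0 F [ 0.8  0.6 -1.2] q [ 0.605 -0.293 -0.739  2.016 -0.306  1.004 -1.249]
rest px 325.4512927346335 106.19374449690554
[]
found 0 []
```

Run:
```python
from h import *
m=eyes.camera_model('wrist'); a=cv2.imread('pics/w16.png')[:,:,::-1].copy(); b=(230,0,190,230)
F=feats(a,b); print([f.mean(0).round(0).tolist() for f in F]); q=pose(m,a,b,len(F)); show(q)
if q:
    Rw,t=q; y=np.radians(19.7); Z=R.from_euler('z',19.7,degrees=True).as_matrix(); rest=Z@[.6428,-.0503,0]+Z@[.0155,0,0]+[0,0,.108]
    print('rest',rest.round(4),'err in rack mm',(Z.T@(t-rest)*1000).round(1))
```

```text
[[326.0, 68.0], [326.0, 93.0], [326.0, 115.0], [325.0, 134.0], [326.0, 152.0]]
rms px 0.52
plate [0.6355 0.1733 0.11  ] z-vert 61.1 yaw 20.3
rest [0.6367 0.1746 0.108 ] err in rack mm [-1.5 -0.8  2. ]
```

Centre is within 3 mm, but the plate leans at 61° with its lower end out on the ledge. I nudge the lower end home as before.

Run:
```python
from h import *
Z=R.from_euler('z',19.7,degrees=True).as_matrix(); P=Z@[.6428-.038,-.051,0]+[0,0,.074]; Rt=orient(19.7,20); print(P); delta(P,Rt)
print('10 fwd',(Rt.T@Z@[10,0,-1]).round(2))
```

```text
[0.58659324 0.15586021 0.074     ]
shift tool mm [2.29e+01 1.00e-01 1.96e+02] turn deg [ 0.4  -0.53  0.26]
10 fwd [ 9.05 -0.    4.36]
```

send_rows(
  plan=[
    [[0, 0, 0, 0, 0, 0, 1], [0, 0, 0, 0, 0, 0, 1], [0.0038, 0, 0.0325, 0, 0, 0, 1], [0.0038, 0, 0.0325, 0, 0, 0, 1], [0.0038, 0, 0.0325, 0, 0, 0, 1], [0.0038, 0, 0.0325, 0, 0, 0, 1], [0.0038, 0, 0.0325, 0, 0, 0, 1], [0.0038, 0, 0.0325, 0, 0, 0, 1]],
  ],
)

```text
time_s: 24.18
position: [0.5876, 0.153, 0.073]
ee_rot: [-2.994, -0.514, -0.544]
force: [-0.2, -2.2, 1.7]
grip_width: 0.0001
grip_force: 0.0
```

send_rows(
  plan=[
    [[0, 0, 0, 0, 0, 0, 1], [0, 0, 0, 0, 0, 0, 1]],
  ],
)

```text
time_s: 24.35
position: [0.5848, 0.1536, 0.0715]
ee_rot: [-2.993, -0.516, -0.533]
force: [-0.4, 0.4, 1.3]
grip_width: 0.0001
grip_force: 0.0
```

```bash
cat >> h.py <<'E'
def rl():
    p,r,s=tool(); Z=R.from_euler('z',19.7,degrees=True).as_matrix(); print('rack-local',((Z.T@p-[.6428,-.0503,0])*1000).round(1),'F',(Z.T@s['force']).round(1),'w',round(s['grip_width'],4),'t',s['time_s'])
E
python3 - <<'E'
from h import *
rl(); report()
E
```

```text
rack-local [-40.4  -2.2  71.5] F [-0.3  0.5  1.3] w 0.0001 t 24.35
t 24.35 p [0.5848 0.1536 0.0715] x [0.884 0.314 0.345] y [ 0.335 -0.942  0.001] z [ 0.326  0.114 -0.939] w 0.0001 gf 0.0 F [-0.4  0.4  1.3] q [ 0.536  0.244 -0.895  2.035  0.315  0.617 -1.766]
```

send_rows(
  plan=[
    [[0.004, -0.001, 0.001, 0, 0, 0, 1], [0.004, 0, 0.001, 0, 0, 0, 1], [0.004, 0, 0.001, 0, 0, 0, 1], [0.0035, 0, 0.0012, 0, 0, 0, 1], [0.003, 0, 0.001, 0, 0, 0, 1], [0, 0, 0, 0, 0, 0, 1], [0, 0, 0, 0, 0, 0, 1]],
  ],
)

```text
time_s: 24.93
position: [0.6038, 0.1611, 0.0763]
ee_rot: [-2.996, -0.52, -0.544]
force: [0.3, 0.0, 0.4]
grip_width: -0.0003
grip_force: 0.0
```

send_rows(
  plan=[
    [[0.003, 0, 0.001, 0, 0, 0, 1], [0.003, 0, 0.001, 0, 0, 0, 1], [0, 0, 0, 0, 0, 0, 1], [0, 0, 0, 0, 0, 0, 1]],
  ],
)

```text
time_s: 25.27
position: [0.6097, 0.1633, 0.076]
ee_rot: [-2.995, -0.52, -0.543]
force: [-0.0, -0.2, -0.4]
grip_width: -0.0002
grip_force: 0.0
```

Run:
```python
from h import *
rl()
```

```text
rack-local [-13.7  -1.5  76. ] F [-0.1 -0.2 -0.4] w -0.0002 t 25.2667
```

send_rows(
  plan=[
    [[0.002, 0, 0.0007, 0, 0, 0, 1], [0, 0, 0, 0, 0, 0, 1], [0, 0, 0, 0, 0, 0, 1]],
  ],
)

```text
time_s: 25.52
position: [0.6116, 0.1639, 0.0761]
ee_rot: [-2.995, -0.52, -0.543]
force: [0.1, 0.4, -0.5]
grip_width: -0.0001
grip_force: 0.0
```

send_rows(
  plan=[
    [[0.002, 0, 0.0007, 0, 0, 0, 1], [0, 0, 0, 0, 0, 0, 1], [0, 0, 0, 0, 0, 0, 1]],
  ],
)

```text
time_s: 25.77
position: [0.6136, 0.1646, 0.0761]
ee_rot: [-2.996, -0.52, -0.543]
force: [0.0, -0.7, -0.2]
grip_width: 0.0001
grip_force: 0.1
```

send_rows(
  plan=[
    [[0.002, 0, 0.0007, 0, 0, 0, 1], [0, 0, 0, 0, 0, 0, 1], [0, 0, 0, 0, 0, 0, 1]],
  ],
)

```text
time_s: 26.02
position: [0.6139, 0.1647, 0.0759]
ee_rot: [-2.998, -0.52, -0.537]
force: [-9.7, -4.7, 9.5]
grip_width: 0.0002
grip_force: 6.4
```

Run:
```python
from h import *
rl()
```

```text
rack-local [-9.3 -1.6 75.9] F [-10.7  -1.1   9.5] w 0.0002 t 26.0167
```

Contact is firm at the expected place (−9.3 mm). I back off and measure.

send_rows(
  plan=[
    [[-0.004, 0, -0.0015, 0, 0, 0, 1], [-0.01, 0, -0.004, 0, 0, 0, 1], [-0.015, 0, -0.005, 0, 0, 0, 1], [-0.01, 0, -0.035, 0, 0, 0, 1], [-0.01, 0, -0.035, 0, 0, 0, 1], [-0.005, 0, -0.038, 0, 0, 0, 1], [0, 0, -0.038, 0, 0, 0, 1], [0, 0, -0.03, 0, 0, 0, 1]],
  ],
)

```text
time_s: 26.68
position: [0.5061, 0.1274, 0.2334]
ee_rot: [-2.998, -0.52, -0.548]
force: [1.6, -1.5, -0.4]
grip_width: 0.0004
grip_force: 0.0
```

send_rows(
  plan=[
    [[-0.01, 0, 0, 0, 0, 0, 1], [0, 0, 0, 0, 0, 0, 1], [0, 0, 0, 0, 0, 0, 1], [0, 0, 0, 0, 0, 0, 1]],
  ],
)

```text
time_s: 27.02
position: [0.4974, 0.1249, 0.2262]
ee_rot: [-2.996, -0.521, -0.54]
force: [-1.1, -0.2, 0.7]
grip_width: 0.0001
grip_force: 0.0
```

Run:
```python
from h import *
report(); m=eyes.camera_model('wrist'); a=eyes.capture('wrist'); save('w17',a); b=(230,0,190,230)
F=feats(a,b); print([f.mean(0).round(0).tolist() for f in F]); q=pose(m,a,b,len(F)); show(q)
if q:
    Rw,t=q; Z=R.from_euler('z',19.7,degrees=True).as_matrix(); rest=Z@[.6428+.0155,-.0503,0]+[0,0,.108]
    print('err in rack mm',(Z.T@(t-rest)*1000).round(1))
```

```text
t 27.02 p [0.4974 0.1249 0.2262] x [0.882 0.318 0.348] y [ 0.336 -0.942  0.007] z [ 0.33   0.111 -0.937] w 0.0001 gf 0.0 F [-1.1 -0.2  0.7] q [ 0.647 -0.291 -0.781  2.055 -0.324  0.962 -1.233]
[[324.0, 54.0], [324.0, 76.0], [324.0, 96.0], [324.0, 113.0], [324.0, 128.0]]
rms px 0.54
plate [0.6374 0.1745 0.11  ] z-vert 75.2 yaw 20.0
err in rack mm [ 0.6 -0.3  2. ]
```

The plate stands at 75.2° with its centre about 2 mm from bay_rest, and the arm touches nothing. I hand the job in.

```bash
python3 -c "
from cell import ticket
print(ticket.close_job())"
```

```text
the job is handed in; nothing more can be done
None
```

The job is handed in (the verdict did not come back): the blue plate leaned on the stand at about 55°, let go, and now stands in the empty bay at about 75°, pattern out and about 2 mm from bay_rest by my last camera measurement, after one light push at each place to seat its lower end.

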